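# Load keyed collars into a clamp carousel

## Robot

A 6-joint arm with a two-finger parallel gripper is mounted at the origin on a cart in front of the work surface, level with it; the furniture and walls round the work are solid. World frame = base frame: x ahead of the robot, y to its left, z up, the work surface at z = 0. Lengths are in m, angles in rad, forces in N, time in s.
With the tool pointing down it reaches from about 0.325 to 0.85 m from the base axis. Payload 4.4 kg.
Tool frame: the origin (TCP) lies at the very end of the fingers, on their centre line; the grasp point (between the pads) lies robot.hold_point_z behind it (robot.hold_point_z is the distance from the TCP to the grasp point, in m); z points along the fingers, y is the line along which they close (so a half turn about z gives the same grasp; the last joint's range is limited). The gripper opens to 94 mm and grips with 3 to 60 N. Pads are 16 mm wide; open, the fingers measure 119 mm over their backs; the gripper's body (75 mm by 177 mm) begins 78 mm behind the grasp point.
Start: joints at [-1.371, 0.207, 1.542, -0, 1.393, -0.15], TCP at [0.198, -0.54, 0.205] pointing down, gripper open.
Joint ranges: [-2.73, 2.73], [-0.86, 2.22], [0.23, 2.46], [-1.11, 4.25], [0.08, 2.63], [-2.82, 2.82]. Speed limits (rad/s): [2.79, 2.79, 3.14, 3.14, 3.14, 3.14].

## Interface

Orientations are given as a unit quaternion [w, x, y, z].
In Python, from rig import sensors, vision, job, finder, robot gives the robot as it stands.
- The arm moves only by the shell command python3 -m creep 'ROWS'. ROWS is JSON, a list of rows, each a list of 7 numbers: the turn, a rotation vector about the tool's x, y, z in units of 5 degrees (1.0 is 5 degrees), then the shift along the tool's x, y, z in units of 60 mm (1.0 is 60 mm), then the opening, from 0 (shut) to 1 (fully open). A call has exactly 5 rows; each row shifts and turns the commanded pose from where the row before left it, along the tool's axes as they then stand; what a row does not reach is not made up. A row lasts 1/8 s, in which the tool goes at most 62.5 mm and 10.7 degrees, less where a joint would pass 70% of its speed; a pose out of reach is approached as far as the arm can. A call is refused whole if a number of a shift passes 1 or a number of a turn 1, either way. A call with a gripper value outside its range is refused whole. The fingers move at their own pace and stop on an object; the grip force is fixed at half the most. Time passes only in rows, so rows that do not move let the fingers close, or fill a call up. It gives the time, the measured TCP pose, the force, the opening and the grip force at its end, in the units of the state.
- sensors.read_state(): the state, without advancing time (a new reading comes with each control period).
- vision.snapshot(name): name is "scene" or "top" or "wrist"; returns (picture, depth): 384x512x3 uint8, red, green, blue; 384x512 float32, m along the optical axis (not along the pixel's ray), 0 where there is no reading.
- vision.camera_params(name): a dict with "fx", "fy", "cx", "cy" (pixels), "camera_from_world" (4x4, takes a point from world to camera coordinates); the wrist camera has in their place "hand_eye" (4x4, takes a point from camera to tool coordinates, whose origin is the TCP and whose axes are the flange's). Camera axes: x right, y up, looking along -z (the intrinsics and any distortion apply to the point x, -y, -z); pixel columns grow to the right and rows downward; lengths in m; the calibration is good to about 2 mm. A picture is of the moment at which its call begins: read the wrist's pose just before it. camera_params takes no time and is no camera call.
- job.close_job(): hands the job in; it is judged then, once.
Trained networks look in the newest picture that a camera, given by its name, has taken for a name from the list of things; names that differ only in an ending like _2 or _b are one class to them, and where a whole thing is asked for, a point or a joint stands for the part that bears it (a point fixed in the world has none). Each returns a list of dicts, best first, with "confidence" (0 to 1); they miss things now and then, are a little off and sometimes report something else, mostly with a low value. They report only what shows in the picture. A call takes as long as a camera call. They do not tell look-alikes from the thing itself.
- finder.trace(camera, name): "region" (384x512 bool, what is visible of it) and "extent" ([left, top, right, bottom] in pixels, round what is visible of it).
- finder.pinpoint(camera, name): "location" ([row, column] in pixels: a listed point, or the origin of a listed thing).
The state is a dict: "t": time; "qpos": joint angles; "qd": joint speeds; "tau": joint torques, N m; "tcp_pos": TCP position; "tcp_rot": TCP orientation; "contact_force": force on the tool from outside, world axes, zero at the start; "ft_torque": the same for the moment, N m; "grip_width": opening from 0.0 (shut) to 1.0 (fully open); "finger_force": force on a finger pad.
Only numpy, scipy, OpenCV 4.12 (cv2) and the standard library are available. Lean on these libraries where they do the work, as an engineer would, in place of code of your own. Each camera call takes 0.05 s, during which the arm holds its last target. There are 200 camera calls.

## Task

Unscrew the clamp cap from the middle of the round carousel and stand it upright in the steel tray. Then load every D-bore collar lying on the bench fully down on a post of its own, turned so that its flat meets the flat of the post, and finally stand the clamp cap back over the threaded stud, loosely (it need not be screwed down). Do not knock over the capped tube that stands behind the carousel.

Things in the scene. Friction and masses are not known exactly. Their poses are not given: they have to be found in the camera images.
- carousel: fixed round aluminium plate, 210 mm across, 12 mm thick, on the bench, turned to any yaw; origin at the centre of its underside. In its middle stands a steel stud and round it, 70 mm from the middle and 120 degrees apart, three D-shaped posts. The flange of the clamp cap reaches over the places of the collars, so none can be put on a post while the cap is on.
- stud_foot (a point): foot of the stud, on its axis, on the top face of the plate (12 mm above the bench). The stud stands 62 mm above this point: a smooth pilot 20 mm across with a tapered tip, and on its lowest 29 mm a coarse right-hand thread 28 mm across, 10 mm of rise a turn. The cap must be lifted until its rim is 62 mm above this point to clear the stud.
- cap: loose clamp cap, 80 mm tall, 0.18 kg: hub 56 mm across from 0 to 40 mm, flange 100 mm across from 40 to 46 mm, grip knob from 46 to 80 mm above its origin, the centre of its lower rim; z is its axis, up to the knob. It begins screwed down, rim on the plate. Set loosely over the stud in any yaw it rests with its rim 14 to 22 mm above the plate.
- cap_knob (a point): centre of the cap's round ribbed grip knob, 40 mm across and 34 mm tall, 63 mm above the rim. Turned counterclockwise seen from above the cap rises 10 mm a turn (1.5 mm of play up and down) and leaves the thread after 1.5 to 1.7 turns; before that it holds against any straight pull. It turns easily and stays where it is when let go.
- post_1: D-shaped steel post fixed on the carousel: 35 mm across, 26 mm tall with a 3 mm chamfer on top, cut by one flat 12 mm from its axis. Origin on its axis on the top face of the plate; its x axis points out of the flat.
- post_2: as post_1; each flat points another way
- post_3: as post_1; each flat points another way
- collar_1: grey round collar, 60 mm across, 38 mm tall, 0.14 kg, upright on the bench at any yaw; its through bore, 38 mm across, has one flat 13.5 mm from the axis and fits a post only when flat faces flat (within 0.15 rad; 1.5 mm free play). Origin at the centre of its underside, z up, x from the axis to the flat; a steel dot on the top marks the flat. Any collar fits any post; two or three are there.
- collar_2: as collar_1
- collar_3: as collar_1
- tray: fixed shallow square steel tray, 150 by 150 mm, rim 12 mm high, walls 4 mm, floor 4 mm thick; origin at the centre of its underside
- tube_stand: capped plastic tube, 34 mm across, 108 mm tall, standing behind the carousel; origin at the centre of its underside; only to be left standing
Not all that is in view belongs to the job. What is shaped like the collar_1 but black or blue is not meant.

How it is judged:
By the outcome, as a careful person would: the job done as asked, in the order asked, and still so for the second after the job is handed in, with the robot touching nothing.
Of collar_1, collar_2, collar_3 only 2 to 3 are there at a start; the rules pass over those that are not, and their reading is None.
At some moment in a run one of collar_1, collar_2, collar_3 may be knocked a few centimetres aside while the robot is not near it.
Once in a run the grip may slacken for a moment while it holds something.
It also fails if it takes over 200 s, if anything falls off the work surface, if the arm or the gripper's body presses on something with over 40 N, if the wrist force passes 120 N, or if a joint passes its speed limit or range.

## Working session

There is one attempt and no reset: what is moved stays moved. The work goes in short steps, Python scripts to look and compute and a shell command to move; the robot and the scene stay as the last step left them, time stands still between calls to the robot, and variables do not carry over. Pictures are saved under pics/ and viewed, at most 14 in all, crops included, and the job is handed in when it is done.

```bash
ls; mkdir -p pics; python3 - <<'E'
from rig import sensors,vision,robot
import cv2,numpy as np
print(robot.hold_point_z, sensors.read_state())
for n in("top","scene"):
    p,d=vision.snapshot(n); cv2.imwrite(f"pics/{n}0.png",cv2.resize(p[:,:,::-1],(800,600),interpolation=cv2.INTER_CUBIC))
    c=vision.camera_params(n);print(n,c)
print(vision.camera_params("wrist"))
E
```

```text
pics
0.0188 {'t': 0.0, 'qpos': array([-1.37049107e+00,  2.07413607e-01,  1.54298365e+00, -4.87049253e-06,
        1.39349862e+00, -1.50512552e-01]), 'qd': array([-0.00103995, -0.00071524, -0.00056144,  0.00018047, -0.00122696,
        0.00229978]), 'tau': array([-1.02621758e-03, -3.70880592e+01, -2.81417066e+01,  6.98107900e-02,
        3.62034515e-02, -1.67817557e-04]), 'tcp_pos': array([ 0.19742233, -0.53916418,  0.20428038]), 'tcp_rot': array([-1.15119186e-03,  9.84654534e-01,  1.74511094e-01, -3.10637209e-05]), 'contact_force': array([-0.00823271, -0.32976661,  0.64455156]), 'ft_torque': array([ 0.04867035, -0.00927042,  0.05558683]), 'finger_force': 0.0, 'grip_width': 1.0002849878646927}
top {'fx': 445.50410835157635, 'fy': 445.50410835157635, 'cx': 258.9981630894955, 'cy': 192.30467499501052, 'camera_from_world': array([[-2.58272925e-02, -9.99665765e-01, -1.14436695e-03,
         6.57863488e-02],
       [ 9.96892431e-01, -2.58408284e-02,  7.44159401e-02,
        -5.59865768e-01],
       [-7.44206391e-02,  7.81151496e-04,  9.97226633e-01,
        -1.15403554e+00],
       [ 0.000
[... 207 characters left out ...]
ay([[-0.88829852, -0.4587576 , -0.02161506,  0.51579667],
       [ 0.22730465, -0.48005386,  0.84727852, -0.17583468],
       [-0.39907185,  0.74772305,  0.53070887, -1.35279754],
       [ 0.        ,  0.        ,  0.        ,  1.        ]])}
{'fx': 281.81998462811475, 'fy': 281.81998462811475, 'cx': 255.3595230673644, 'cy': 191.38389647430344, 'hand_eye': array([[-2.51386831e-04,  9.71383960e-01,  2.37514503e-01,
         6.70201687e-02],
       [ 9.99999566e-01,  3.11302011e-05,  9.31089854e-04,
         8.71405670e-05],
       [ 8.97051875e-04,  2.37514634e-01, -9.71383546e-01,
        -1.78302793e-01],
       [ 0.00000000e+00,  0.00000000e+00,  0.00000000e+00,
         1.00000000e+00]])}
```

View pics/top0.png

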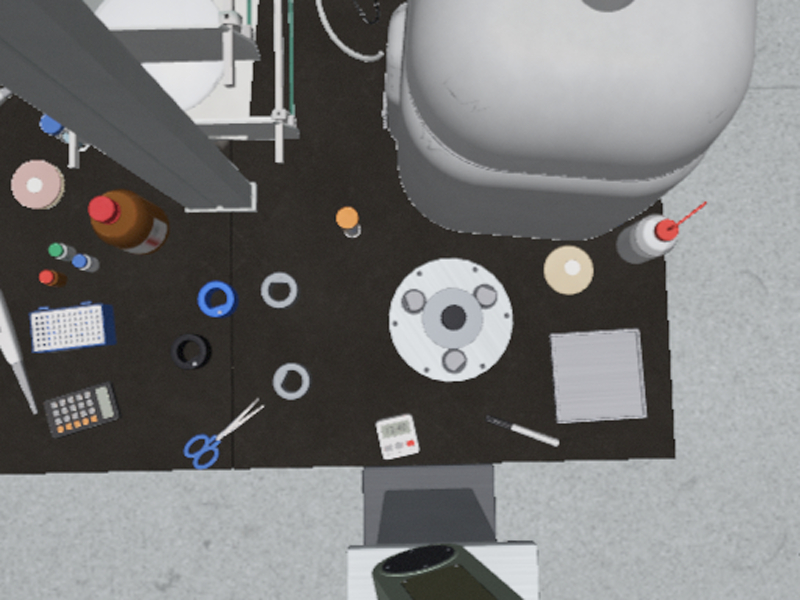

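View pics/scene0.png

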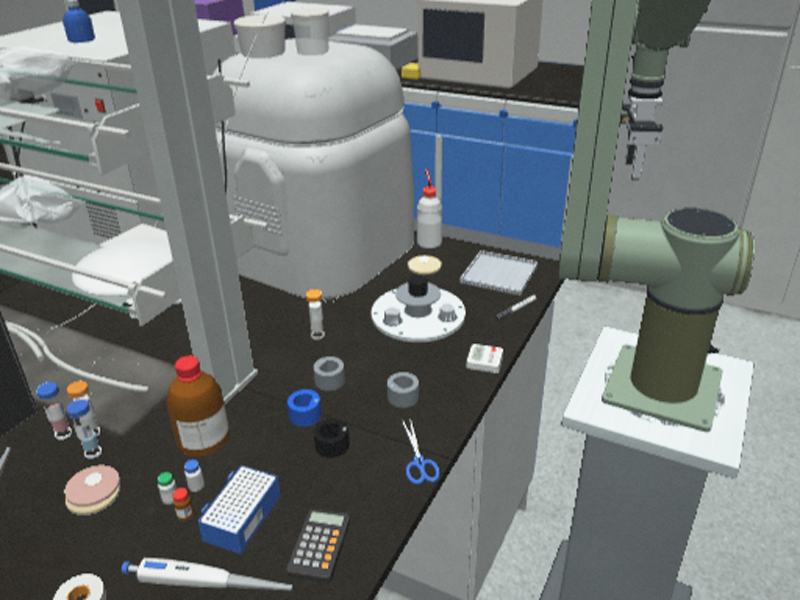

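The top picture shows two grey collars at (279,290) and (291,381). The blue ring at (216,299) and the black ring at (191,351) have the same shape but aren't meant. The carousel is at (451,320), the tray at (598,375) and the tube at (347,218). The two grey rings fit by colour, and the rectified crops will confirm it.

```bash
cat > h.py <<'E'
from rig import sensors,vision,finder,robot
import numpy as np,cv2
from scipy.spatial.transform import Rotation as R
def cam(n,s=None):
    c=vision.camera_params(n)
    K=(c["fx"],c["fy"],c["cx"],c["cy"])
    if n=="wrist":
        s=s or sensors.read_state(); q=s["tcp_rot"]
        T=np.eye(4);T[:3,:3]=R.from_quat(q,scalar_first=True).as_matrix();T[:3,3]=s["tcp_pos"]
        return K,np.linalg.inv(T@c["hand_eye"])
    return K,c["camera_from_world"]
def proj(C,P):
    (fx,fy,cx,cy),M=C
    q=np.asarray(P)@M[:3,:3].T+M[:3,3]
    return np.stack([cx+fx*q[...,0]/-q[...,2], cy-fy*q[...,1]/-q[...,2]],-1)
def cloud(C,d):
    (fx,fy,cx,cy),M=C
    v,u=np.mgrid[:384,:512]
    q=np.stack([(u-cx)/fx*d,-(v-cy)/fy*d,-d],-1)
    return (q-M[:3,3])@M[:3,:3]
def onplane(C,uv,z):
    (fx,fy,cx,cy),M=C
    r=np.array([(uv[0]-cx)/fx,-(uv[1]-cy)/fy,-1])@M[:3,:3]; o=-M[:3,3]@M[:3,:3]
    return o+r*(z-o[2])/r[2]
def ortho(C,img,c,half,z,px=1000,):
    "rectify at plane z; rows grow with -x, cols with -y (as seen by top camera); px per m"
    n=int(2*half*px)
    i,j=np.mgrid[:n,:n]
    P=np.stack([c[0]+half-i/px,c[1]+half-j/px,np.full(i.shape,z)],-1)
    m=proj(C,P).astype(np.float32)
    return cv2.remap(img,m[...,0],m[...,1],cv2.INTER_CUBIC)
E
python3 - <<'E'
from h import *
s=sensors.read_state()
p,d=vision.snapshot("top");C=cam("top");W=cloud(C,d)
for n in("carousel","stud_foot","cap","cap_knob","post_1","collar_1","tray","tube_stand"):
    for k in finder.pinpoint("top",n):
        v,u=k["location"]; z={"carousel":0,"stud_foot":.012,"cap":.012,"cap_knob":.075,"post_1":.012}.get(n,0)
        print(n,round(k["confidence"],2),np.round([v,u]),np.round(onplane(C,(u,v),z),3), "surf",np.round(W[int(v),int(u)],3))
for n in ("collar_1","tray","cap","tube_stand"):
    for k in finder.trace("top",n):
        m=k["region"]&(d>0); P=W[m]; zt=np.percentile(P[:,2],95); Q=P[abs(P[:,2]-zt)<.006]
        (cx,cy),r=cv2.minEnclosingCircle(Q[:,:2].astype(np.float32)*1000)
        print(n,round(k["confidence"],2),k["extent"],"ztop",round(zt,4),"circle",round(cx,1),round(cy,1),round(r,1),p[k["region"]].mean(0).round())
cc=onplane(C,(289,205),.038)
a=ortho(C,p,(.62,0.05,),.0,.038) if 0 else None
tiles=[ortho(C,p,onplane(C,uv,.038)[:2],h,.038,px) for uv,h,px in (((289,205),.1,2900),((179,186),.05,2900),((186,244),.05,2900))]
out=np.zeros((580,870,3),np.uint8);out[:,:580]=tiles[0];out[:290,580:]=tiles[1];out[290:,580:]=tiles[2]
cv2.imwrite("pics/ort.png",cv2.resize(out[:,:,::-1],(800,533)))
print([onplane(C,uv,.038)[:2] for uv in ((289,205),(179,186),(186,244))])
E
```

```text
carousel 0.24 [247. 190.] [0.422 0.238 0.   ] surf [ 0.424  0.239 -0.001]
cap 0.71 [198. 288.] [ 0.544 -0.024  0.012] surf [ 0.54  -0.018  0.091]
cap 0.61 [148. 223.] [0.684 0.144 0.012] surf [0.676 0.14  0.067]
post_1 0.7 [188. 312.] [ 0.569 -0.09   0.012] surf [ 0.568 -0.084  0.037]
post_1 0.57 [229. 292.] [ 0.462 -0.034  0.012] surf [ 0.463 -0.031  0.041]
post_1 0.49 [193. 261.] [0.561 0.045 0.012] surf [0.561 0.046 0.036]
post_1 0.16 [204. 289.] [ 0.528 -0.027  0.012] surf [ 0.525 -0.019  0.095]
collar_1 0.78 [191. 142.] [0.576 0.365 0.   ] surf [0.577 0.365 0.001]
collar_1 0.76 [246. 188.] [0.424 0.244 0.   ] surf [ 0.425  0.247 -0.001]
collar_1 0.68 [225. 124.] [0.485 0.415 0.   ] surf [ 0.485  0.417 -0.   ]
collar_1 0.58 [185. 182.] [0.588 0.258 0.   ] surf [0.591 0.26  0.002]
collar_1 0.45 [194. 261.] [0.557 0.045 0.   ] surf [0.556 0.046 0.036]
tray 0.86 [238. 386.] [ 0.431 -0.284  0.   ] surf [ 0.432 -0.284  0.   ]
tube_stand 0.71 [146. 223.] [0.692 0.146 0.   ] surf [0.674 0.139 0.109]
collar_1 0.86 [108.4, 211.5, 134.1, 237.5] ztop 0.0406 circle 484.7 413.5 30.4 [42. 41. 
[... 166 characters left out ...]
0 261.9 29.6 [144. 148. 153.]
collar_1 0.67 [129.8, 179.6, 153.1, 203.0] ztop 0.0411 circle 571.4 368.0 29.6 [ 63. 102. 176.]
tray 0.71 [349.5, 208.9, 414.0, 270.9] ztop 0.0115 circle 427.9 -269.4 103.6 [177. 177. 183.]
tray 0.33 [302.6, 182.8, 316.1, 198.1] ztop 0.0411 circle 565.7 -81.7 17.2 [154. 155. 160.]
cap 0.57 [268.9, 179.2, 311.3, 225.3] ztop 0.0925 circle 528.0 -23.6 20.4 [162. 166. 172.]
tube_stand 0.65 [211.3, 132.4, 231.2, 150.6] ztop 0.1101 circle 688.3 141.1 17.1 [180. 137.  94.]
tube_stand 0.28 [269.1, 180.5, 310.3, 223.6] ztop 0.0924 circle 528.0 -23.6 20.4 [162. 166. 172.]
[array([ 0.52508724, -0.02562515]), array([0.58194361, 0.25896279]), array([0.43143449, 0.24279664])]
```

View pics/ort.png

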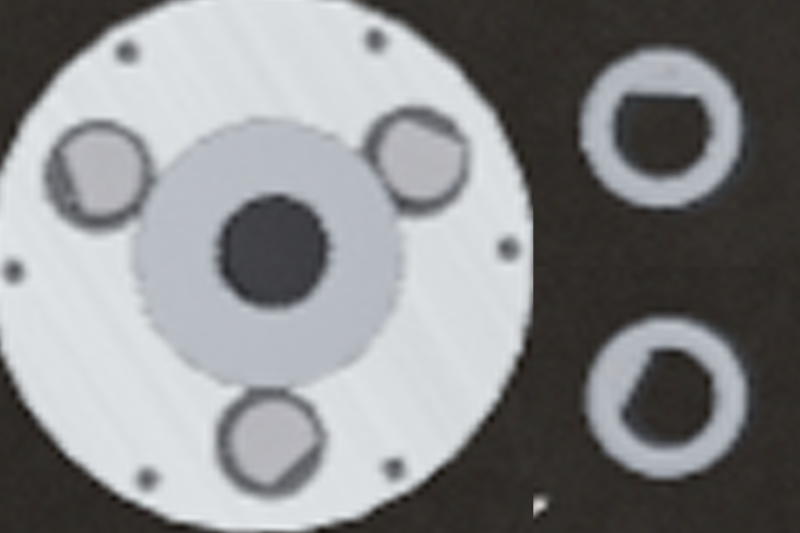

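Confirmed: the two grey rings at (662,128) and (666,398) are the collars. Their flats point about +x and about +1.1 rad. Post flats read roughly 1.86 (left), -0.52 (right) and -2.32 (bottom) rad. Next I go over the knob.

```bash
cat >> h.py <<'E'
def pose():
    s=sensors.read_state();M=R.from_quat(s["tcp_rot"],scalar_first=True).as_matrix()
    return s,M,np.arctan2(M[1,0],M[0,0])
def plan(x,y,z,psi=None):
    s,M,p=pose(); q=s["qpos"]
    sh=M.T@(np.array([x,y,z])-s["tcp_pos"])/.06
    print("t %.1f tcp"%s["t"],s["tcp_pos"].round(4),"psi %.3f q6 %.2f"%(p,q[5]),"grip %.3f F %.1f"%(s["grip_width"],s["finger_force"]),"f",s["contact_force"].round(1))
    print("shift units",sh.round(3), "tilt x,y units", (R.from_matrix(M.T@R.from_euler("zx",[p,np.pi]).as_matrix()).as_rotvec()/np.radians(5)).round(2))
    if psi is not None:
        a=np.arctan2(y,x)+np.pi/2
        print("turn units (tool z)",round(-(psi-p)/np.radians(5),2),"final q6",round(a-psi,2))
E
python3 -c "
from h import *
plan(.528-.06*0,-.0236,.20,-1.15)"
```

```text
t 0.8 tcp [ 0.1976 -0.54    0.2055] psi 0.351 q6 -0.15 grip 1.000 F 0.0 f [-0.6  0.2 -0. ]
shift units [ 8.129 -6.191  0.091] tilt x,y units [ 0.   -0.    8.04]
turn units (tool z) 17.2 final q6 2.68
```

```bash
sed -i 's/"zx"/"ZX"/' h.py
python3 -m creep '[[0,0,0,0.54,-0.41,0,1],[0,0,0,0.54,-0.41,0,1],[0,0,0,0.54,-0.41,0,1],[0,0,0,0.54,-0.41,0,1],[0,0,0,0.54,-0.41,0,1]]'
python3 -m creep '[[0,0,0,0.54,-0.41,0,1],[0,0,0,0.54,-0.41,0,1],[0,0,0,0.54,-0.41,0,1],[0,0,0,0.54,-0.41,0,1],[0,0,0,0.54,-0.41,0,1]]'
python3 -m creep '[[0,0,0,0.54,-0.41,0,1],[0,0,0,0.54,-0.41,0,1],[0,0,0,0.54,-0.41,0,1],[0,0,0,0.54,-0.41,0,1],[0,0,0,0.54,-0.41,0,1]]'
python3 -m creep '[[0,0,1,0,0,0,1],[0,0,1,0,0,0,1],[0,0,1,0,0,0,1],[0,0,1,0,0,0,1],[0,0,1,0,0,0,1]]'
python3 -m creep '[[0,0,1,0,0,0,1],[0,0,1,0,0,0,1],[0,0,1,0,0,0,1],[0,0,1,0,0,0,1],[0,0,1,0,0,0,1]]'
python3 -m creep '[[0,0,1,0,0,0,1],[0,0,1,0,0,0,1],[0,0,1,0,0,0,1],[0,0,1,0,0,0,1],[0,0,1,0,0,0,1]]'
python3 -m creep '[[0,0,1,0,0,0,1],[0,0,1,0,0,0,1],[0,0,0,0,0,0,1],[0,0,0,0,0,0,1],[0,0,0,0,0,0,1]]'
python3 - <<'E'
from h import *
s=sensors.read_state();p,d=vision.snapshot("wrist");C=cam("wrist",s);W=cloud(C,d)
Q=W[(d>0)&(W[...,2]>.086)&(W[...,2]<.098)&(np.hypot(W[...,0]-.528,W[...,1]+.024)<.04)]
print(len(Q),Q.mean(0) if len(Q) else 0, cv2.minEnclosingCircle(Q[:,:2].astype(np.float32)*1000) if len(Q) else 0)
plan(.528,-.0236,.062,-1.15)
cv2.imwrite("pics/w1.png",p[:,:,::-1])
E
```

```text
t: 1.38
tcp_pos: [0.3081, -0.3677, 0.2056]
tcp_rot: [0.0, 0.985, 0.174, 0.0]
contact_force: [0.0, 0.3, -0.6]
grip_width: 1.003
finger_force: 0.0
t: 2.0
tcp_pos: [0.418, -0.1965, 0.2057]
tcp_rot: [0.0, 0.985, 0.174, 0.0]
contact_force: [0.5, -0.8, -0.1]
grip_width: 0.997
finger_force: 0.0
t: 2.62
tcp_pos: [0.5279, -0.0252, 0.2056]
tcp_rot: [0.0, 0.985, 0.175, 0.0]
contact_force: [-0.1, -0.4, -0.6]
grip_width: 0.999
finger_force: 0.0
t: 3.25
tcp_pos: [0.5272, -0.0265, 0.2055]
tcp_rot: [0.0, 0.999, -0.044, 0.0]
contact_force: [-0.5, 0.8, -0.7]
grip_width: 1.001
finger_force: 0.0
t: 3.88
tcp_pos: [0.5272, -0.0264, 0.2055]
tcp_rot: [-0.0, 0.966, -0.259, 0.0]
contact_force: [0.4, 0.4, -0.2]
grip_width: 1.0
finger_force: 0.0
t: 4.5
tcp_pos: [0.5272, -0.0265, 0.2055]
tcp_rot: [-0.0, 0.887, -0.462, 0.0]
contact_force: [-0.4, 0.6, 0.3]
grip_width: 1.001
finger_force: 0.0
t: 5.12
tcp_pos: [0.5272, -0.0264, 0.2055]
tcp_rot: [0.0, 0.844, -0.536, 0.0]
contact_force: [0.4, 0.1, 0.4]
grip_width: 0.999
finger_force: 0.0
1087 [ 0.52851242 -0.02639086  0.09091104] ((528.1453857421875, -25.56891441345215), 20.759998321533203)
t 5.2 tcp [ 0.5272 -0.0264  0.2055] psi -1.132 q6 2.49 grip 1.000 F 0.0 f [-0.6  0.  -0.5]
shift units [-0.037 -0.032  2.391] tilt x,y units [-0.  0. -0.]
turn units (tool z) 0.2 final q6 2.68
```

View pics/w1.png

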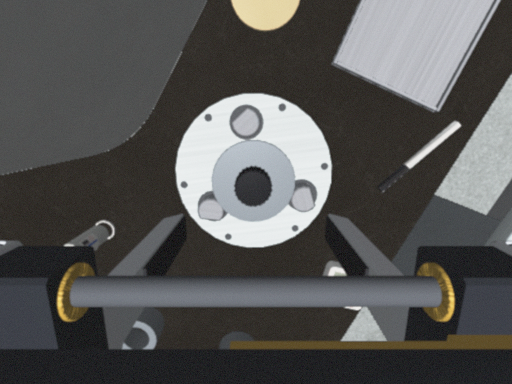

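The wrist picture shows the cap knob at (253,185) with the three posts round it. The arm is within about 1 mm of centre. I wind the wrist up a little more, go down and grip.

```bash

python3 -m creep '[[0,0,1,0,0,0,1],[0,0,1,0,0,0,1],[0,0,0.8,0,0,0,1],[0,0,0,0,0,0.5,1],[0,0,0,0,0,0.5,1]]'|grep -v force
python3 -m creep '[[0,0,0,0,0,0.5,1],[0,0,0,0,0,0.5,1],[0,0,0,0,0,0.39,1],[0,0,0,0,0,0,0],[0,0,0,0,0,0,0]]'
python3 -m creep '[[0,0,0,0,0,0,0],[0,0,0,0,0,0,0],[0,0,0,0,0,0,0],[0,0,0,0,0,0,0],[0,0,0,0,0,0,0]]'
python3 -c "
from h import *
plan(.528,-.0256,.062)"
```

```text
t: 5.8
tcp_pos: [0.5278, -0.0266, 0.1453]
tcp_rot: [-0.0, 0.772, -0.635, 0.001]
grip_width: 0.999
t: 6.42
tcp_pos: [0.5275, -0.0265, 0.0628]
tcp_rot: [-0.0, 0.772, -0.635, 0.0]
contact_force: [0.1, -0.3, 0.8]
grip_width: 0.824
finger_force: 0.0
t: 7.05
tcp_pos: [0.5283, -0.0265, 0.0627]
tcp_rot: [-0.001, 0.772, -0.635, 0.001]
contact_force: [2.6, 0.3, 1.5]
grip_width: 0.421
finger_force: 30.0
t 7.0 tcp [ 0.5283 -0.0265  0.0627] psi -1.377 q6 2.73 grip 0.421 F 30.0 f [2.6 0.3 1.5]
shift units [-0.016  0.002  0.011] tilt x,y units [-0.03 -0.01  0.  ]
```

```bash

python3 -m creep '[[0,0,-1,0,0,-0.0023,0],[0,0,-1,0,0,-0.0023,0],[0,0,-1,0,0,-0.0023,0],[0,0,-1,0,0,-0.0023,0],[0,0,-1,0,0,-0.0023,0]]'
python3 -m creep '[[0,0,-1,0,0,-0.0023,0],[0,0,-1,0,0,-0.0023,0],[0,0,-1,0,0,-0.0023,0],[0,0,-1,0,0,-0.0023,0],[0,0,-1,0,0,-0.0023,0]]'
python3 -c "
from h import *
s=sensors.read_state();print(s['ft_torque']);plan(.528,-.0256,.062)"
```

```text
t: 7.68
tcp_pos: [0.5286, -0.0267, 0.0629]
tcp_rot: [-0.001, 0.892, -0.452, 0.001]
contact_force: [3.8, 0.4, -3.1]
grip_width: 0.423
finger_force: 30.0
t: 8.3
tcp_pos: [0.5291, -0.0268, 0.0637]
tcp_rot: [-0.0, 0.969, -0.248, 0.002]
contact_force: [5.1, -0.2, -3.6]
grip_width: 0.422
finger_force: 30.0
[ 0.02123586 -0.97439752 -0.06749598]
t 8.3 tcp [ 0.5291 -0.0268  0.0637] psi -0.502 q6 1.86 grip 0.422 F 30.0 f [ 5.1 -0.2 -3.6]
shift units [-0.026 -0.009  0.029] tilt x,y units [-0.02 -0.05  0.  ]
```

```bash

python3 -m creep '[[0,0,-1,0,0,-0.0023,0],[0,0,-1,0,0,-0.0023,0],[0,0,-1,0,0,-0.0023,0],[0,0,-1,0,0,-0.0023,0],[0,0,-1,0,0,-0.0023,0]]'|grep contact
python3 -m creep '[[0,0,-1,0,0,-0.0023,0],[0,0,-1,0,0,-0.0023,0],[0,0,-1,0,0,-0.0023,0],[0,0,-1,0,0,-0.0023,0],[0,0,-1,0,0,-0.0023,0]]'|grep contact
python3 -m creep '[[0,0,-1,0,0,-0.0023,0],[0,0,-1,0,0,-0.0023,0],[0,0,-1,0,0,-0.0023,0],[0,0,-1,0,0,-0.0023,0],[0,0,-1,0,0,-0.0023,0]]'|grep contact
python3 -m creep '[[0,0,-1,0,0,-0.0023,0],[0,0,-1,0,0,-0.0023,0],[0,0,-1,0,0,-0.0023,0],[0,0,-1,0,0,-0.0023,0],[0,0,-1,0,0,-0.0023,0]]'|grep contact
python3 -m creep '[[0,0,-1,0,0,-0.0023,0],[0,0,-1,0,0,-0.0023,0],[0,0,-1,0,0,-0.0023,0],[0,0,-1,0,0,-0.0023,0],[0,0,-1,0,0,-0.0023,0]]'|grep contact
python3 -c "
from h import *
s=sensors.read_state();print(s['ft_torque']);plan(.528,-.0256,.062)"
```

```text
contact_force: [4.8, 1.0, -2.6]
contact_force: [4.9, 0.5, -3.1]
contact_force: [5.2, 0.7, -2.8]
contact_force: [4.4, 2.1, -2.5]
contact_force: [4.2, 2.0, -2.0]
[ 0.48733963 -1.28970238 -0.01552433]
t 11.4 tcp [ 0.5294 -0.0259  0.0673] psi 1.679 q6 -0.32 grip 0.420 F 29.9 f [ 4.2  2.  -2. ]
shift units [ 0.007 -0.023  0.088] tilt x,y units [ 0.06 -0.01 -0.  ]
```

```bash

python3 -m creep '[[0,0,-1,0,0,-0.0023,0],[0,0,-1,0,0,-0.0023,0],[0,0,-1,0,0,-0.0023,0],[0,0,-1,0,0,-0.0023,0],[0,0,-1,0,0,-0.0023,0]]'|grep contact
python3 -m creep '[[0,0,-1,0,0,-0.0023,0],[0,0,-1,0,0,-0.0023,0],[0,0,-1,0,0,-0.0023,0],[0,0,-1,0,0,-0.0023,0],[0,0,-1,0,0,-0.0023,0]]'|grep contact
python3 -m creep '[[0,0,-1,0,0,-0.0023,0],[0,0,-1,0,0,-0.0023,0],[0,0,-1,0,0,-0.0023,0],[0,0,-1,0,0,-0.0023,0],[0,0,-1,0,0,-0.0023,0]]'|grep contact
python3 -m creep '[[0,0,-1,0,0,-0.0023,0],[0,0,-1,0,0,-0.0023,0],[0,0,-1,0,0,-0.0023,0],[0,0,-1,0,0,-0.0023,0],[0,0,-1,0,0,-0.0023,0]]'|grep contact
python3 -m creep '[[0,0,-1,0,0,-0.0023,0],[0,0,-1,0,0,-0.0023,0],[0,0,-1,0,0,-0.0023,0],[0,0,-1,0,0,-0.0023,0],[0,0,-1,0,0,-0.0023,0]]'|grep contact
python3 -m creep '[[0,0,-1,0,0,-0.0023,0],[0,0,-1,0,0,-0.0023,0],[0,0,0,0,0,0,0],[0,0,0,0,0,0,1],[0,0,0,0,0,0,1]]'
python3 -m creep '[[0,0,0,0,0,0,1],[0,0,0,0,0,0,1],[0,0,0,0,0,0,1],[0,0,0,0,0,0,1],[0,0,0,0,0,0,1]]' 
python3 -c "
from h import *
s=sensors.read_state();print(s['ft_torque']);plan(.5285,-.026,.072)"
```

```text
contact_force: [5.6, 2.9, -3.0]
contact_force: [3.5, 2.2, -2.1]
contact_force: [3.0, 1.7, -2.7]
contact_force: [2.0, 0.9, -1.5]
contact_force: [2.1, -0.2, -2.0]
t: 15.18
tcp_pos: [0.5264, -0.0264, 0.0704]
tcp_rot: [-0.001, -0.431, 0.902, 0.0]
contact_force: [0.4, 0.2, -0.6]
grip_width: 0.602
finger_force: 0.0
t: 15.8
tcp_pos: [0.5272, -0.0264, 0.0706]
tcp_rot: [-0.0, -0.431, 0.902, -0.0]
contact_force: [-0.3, 0.9, 0.1]
grip_width: 1.001
finger_force: 0.0
[ 0.10786499 -0.06272229 -0.07838104]
t 15.8 tcp [ 0.5272 -0.0264  0.0706] psi -2.250 q6 -2.68 grip 1.001 F 0.0 f [-0.3  0.9  0.1]
shift units [-0.019 -0.012 -0.023] tilt x,y units [-0. -0.  0.]
```

```bash

python3 -m creep '[[0,0,1,0,0,0,1],[0,0,1,0,0,0,1],[0,0,1,0,0,0,1],[0,0,1,0,0,0,1],[0,0,1,0,0,0,1]]'|grep contact
python3 -m creep '[[0,0,1,0,0,0,1],[0,0,1,0,0,0,1],[0,0,1,0,0,0,1],[0,0,1,0,0,0,1],[0,0,1,0,0,0,1]]'|grep contact
python3 -m creep '[[0,0,1,0,0,0,1],[0,0,1,0,0,0,1],[0,0,1,0,0,0,1],[0,0,1,0,0,0,1],[0,0,1,0,0,0,1]]'|grep contact
python3 -m creep '[[0,0,1,0,0,0,1],[0,0,1,0,0,0,1],[0,0,1,0,0,0,1],[0,0,1,0,0,0,1],[0,0,1,0,0,0,1]]'|grep contact
python3 -m creep '[[0,0,1,0,0,0,1],[0,0,1,0,0,0,1],[0,0,1,0,0,0,1],[0,0,1,0,0,0,1],[0,0,1,0,0,0,1]]'|grep contact
python3 -m creep '[[0,0,1,0,0,0,1],[0,0,1,0,0,0,1],[0,0,1,0,0,0,1],[0,0,1,0,0,0,1],[0,0,1,0,0,0,1]]'|grep contact
python3 -m creep '[[0,0,1,0,0,0,1],[0,0,1,0,0,0,1],[0,0,1,0,0,0,1],[0,0,1,0,0,0,1],[0,0,1,0,0,0,1]]'|grep contact
python3 -m creep '[[0,0,1,0,0,0,1],[0,0,1,0,0,0,1],[0,0,1,0,0,0,1],[0,0,1,0,0,0,1],[0,0,1,0,0,0,1]]'|grep contact
python3 -m creep '[[0,0,1,0,0,0,1],[0,0,1,0,0,0,1],[0,0,1,0,0,0,1],[0,0,1,0,0,0,1],[0,0,1,0,0,0,1]]'|grep contact
python3 -m creep '[[0,0,1,0,0,0,1],[0,0,1,0,0,0,1],[0,0,1,0,0,0,1],[0,0,1,0,0,0,1],[0,0,1,0,0,0,1]]'|grep contact
python3 -m creep '[[0,0,1,0,0,0,1],[0,0,1,0,0,0,1],[0,0,1,0,0,0,1],[0,0,1,0,0,0,1],[0,0,1,0,0,0,1]]'|grep contact
python3 -m creep '[[0,0,1,0,0,0,1],[0,0,1,0,0,0,1],[0,0,1,0,0,0,1],[0,0,1,0,0,0,1],[0,0,1,0,0,0,1]]'|grep contact
python3 -m creep '[[0,0,1,0,0,0,1],[0,0,1,0,0,0,1],[0,0,0,0,0,0,1],[0,0,0,0,0,0,1],[0,0,0,0,0,0,1]]'
python3 - <<'E'
from h import *
s=sensors.read_state();p,d=vision.snapshot("wrist");C=cam("wrist",s);W=cloud(C,d)
Q=W[(d>0)&(W[...,2]>.09)&(W[...,2]<.11)&(np.hypot(W[...,0]-.528,W[...,1]+.024)<.04)]
print(len(Q),Q.mean(0) if len(Q) else 0)
plan(.5285,-.026,.0715)
E
```

```text
contact_force: [-0.6, -0.5, 0.3]
contact_force: [0.1, 0.1, -0.4]
contact_force: [0.1, -0.5, 0.3]
contact_force: [0.0, 0.5, -0.8]
contact_force: [0.4, 0.6, 0.1]
contact_force: [0.4, -0.0, 0.6]
contact_force: [0.2, 0.8, -0.1]
contact_force: [1.1, 0.4, 0.4]
contact_force: [-0.2, -0.7, 0.3]
contact_force: [-0.7, 0.8, 0.8]
contact_force: [1.3, 0.2, 0.2]
contact_force: [-0.3, -0.9, -0.7]
t: 23.92
tcp_pos: [0.5272, -0.0265, 0.0706]
tcp_rot: [-0.0, 0.772, -0.635, 0.0]
contact_force: [-0.4, 0.4, 0.2]
grip_width: 1.0
finger_force: 0.0
3605 [ 0.52641779 -0.02790092  0.09751573]
t 24.0 tcp [ 0.5272 -0.0264  0.0706] psi -1.377 q6 2.73 grip 1.000 F 0.0 f [-0.5  0.7 -0.5]
shift units [-0.003 -0.023 -0.015] tilt x,y units [0. 0. 0.]
```

```bash

python3 -m creep '[[0,0,0,0,-0.02,0,1],[0,0,0,0,0,0,0],[0,0,0,0,0,0,0],[0,0,0,0,0,0,0],[0,0,0,0,0,0,0]]'|grep contact
python3 -m creep '[[0,0,0,0,0,0,0],[0,0,0,0,0,0,0],[0,0,0,0,0,0,0],[0,0,-1,0,0,-0.0023,0],[0,0,-1,0,0,-0.0023,0]]'
python3 -m creep '[[0,0,-1,0,0,-0.0023,0],[0,0,-1,0,0,-0.0023,0],[0,0,-1,0,0,-0.0023,0],[0,0,-1,0,0,-0.0023,0],[0,0,-1,0,0,-0.0023,0]]'|grep contact
python3 -m creep '[[0,0,-1,0,0,-0.0023,0],[0,0,-1,0,0,-0.0023,0],[0,0,-1,0,0,-0.0023,0],[0,0,-1,0,0,-0.0023,0],[0,0,-1,0,0,-0.0023,0]]'|grep contact
python3 -m creep '[[0,0,-1,0,0,-0.0023,0],[0,0,-1,0,0,-0.0023,0],[0,0,-1,0,0,-0.0023,0],[0,0,-1,0,0,-0.0023,0],[0,0,-1,0,0,-0.0023,0]]'|grep contact
python3 -m creep '[[0,0,-1,0,0,-0.0023,0],[0,0,-1,0,0,-0.0023,0],[0,0,-1,0,0,-0.0023,0],[0,0,-1,0,0,-0.0023,0],[0,0,-1,0,0,-0.0023,0]]'|grep contact
python3 -m creep '[[0,0,-1,0,0,-0.0023,0],[0,0,-1,0,0,-0.0023,0],[0,0,-1,0,0,-0.0023,0],[0,0,-1,0,0,-0.0023,0],[0,0,-1,0,0,-0.0023,0]]'|grep contact
python3 -m creep '[[0,0,-1,0,0,-0.0023,0],[0,0,-1,0,0,-0.0023,0],[0,0,-1,0,0,-0.0023,0],[0,0,-1,0,0,-0.0023,0],[0,0,-1,0,0,-0.0023,0]]'
python3 -c "
from h import *
plan(.5285,-.026,.0715)"
```

```text
contact_force: [-0.9, -0.2, 0.7]
t: 25.22
tcp_pos: [0.5285, -0.0263, 0.0709]
tcp_rot: [-0.0, 0.825, -0.565, 0.0]
contact_force: [0.4, 0.2, -0.7]
grip_width: 0.42
finger_force: 29.9
contact_force: [0.7, -0.2, -1.1]
contact_force: [1.6, -0.7, -1.5]
contact_force: [2.0, 0.0, -2.0]
contact_force: [1.9, 0.0, -1.9]
contact_force: [2.4, -0.2, -2.1]
t: 28.98
tcp_pos: [0.5299, -0.026, 0.0753]
tcp_rot: [0.001, 0.759, 0.651, 0.001]
contact_force: [2.7, 0.3, -2.1]
grip_width: 0.419
finger_force: 29.9
t 29.0 tcp [ 0.5299 -0.026   0.0753] psi 1.418 q6 -0.06 grip 0.419 F 29.9 f [ 2.7  0.3 -2.1]
shift units [-0.003 -0.023  0.063] tilt x,y units [ 0.04 -0.01 -0.  ]
```

```bash

python3 -m creep '[[0,0,-1,0,0,-0.0023,0],[0,0,-1,0,0,-0.0023,0],[0,0,-1,0,0,-0.0023,0],[0,0,-1,0,0,-0.0023,0],[0,0,-1,0,0,-0.0023,0]]'|grep contact
python3 -m creep '[[0,0,-1,0,0,-0.0023,0],[0,0,-1,0,0,-0.0023,0],[0,0,-1,0,0,-0.0023,0],[0,0,-1,0,0,-0.0023,0],[0,0,-1,0,0,-0.0023,0]]'|grep contact
python3 -m creep '[[0,0,-1,0,0,-0.0023,0],[0,0,-1,0,0,-0.0023,0],[0,0,-1,0,0,-0.0023,0],[0,0,-1,0,0,-0.0023,0],[0,0,-1,0,0,-0.0023,0]]'|grep contact
python3 -m creep '[[0,0,-1,0,0,-0.0023,0],[0,0,-1,0,0,-0.0023,0],[0,0,-1,0,0,-0.0023,0],[0,0,-1,0,0,-0.0023,0],[0,0,-1,0,0,-0.0023,0]]'|grep contact
python3 -m creep '[[0,0,-1,0,0,-0.0023,0],[0,0,-1,0,0,-0.0023,0],[0,0,-1,0,0,-0.0023,0],[0,0,-1,0,0,-0.0023,0],[0,0,-1,0,0,-0.0023,0]]'|grep contact
python3 -m creep '[[0,0,-1,0,0,-0.0023,0],[0,0,-1,0,0,-0.0023,0],[0,0,-1,0,0,-0.0023,0],[0,0,-1,0,0,-0.0023,0],[0,0,-1,0,0,-0.0023,0]]'
python3 -m creep '[[0,0,0,0,0,-0.01,0],[0,0,0,0,0,-0.02,0],[0,0,0,0,0,-0.02,0],[0,0,0,0,0,-0.02,0],[0,0,0,0,0,0,0]]'
python3 -c "
from h import *
plan(.5285,-.026,.0715)"
```

```text
contact_force: [1.7, 2.0, -1.3]
contact_force: [2.8, 2.7, -2.0]
contact_force: [2.0, 1.7, -0.9]
contact_force: [1.0, 1.1, -0.5]
contact_force: [0.9, 0.4, 0.1]
t: 32.72
tcp_pos: [0.5283, -0.0261, 0.0791]
tcp_rot: [0.0, -0.433, 0.902, 0.0]
contact_force: [-0.2, 0.7, -0.2]
grip_width: 0.418
finger_force: 29.9
t: 33.35
tcp_pos: [0.5283, -0.0262, 0.0835]
tcp_rot: [-0.0, -0.431, 0.902, -0.0]
contact_force: [-0.5, 0.6, -1.6]
grip_width: 0.418
finger_force: 29.9
t 33.4 tcp [ 0.5283 -0.0262  0.0835] psi -2.250 q6 -2.68 grip 0.418 F 29.9 f [-0.5  0.6 -1.6]
shift units [-0.005  0.     0.199] tilt x,y units [ 0. -0. -0.]
```

The -1.6 N reading matches the cap's weight, so it is off the thread. The stud axis in TCP coordinates is (0.5283, -0.0262). I lift and unwind the wrist.

```bash

python3 -m creep '[[0,0,0,0,0,-0.2,0],[0,0,0,0,0,-0.3,0],[0,0,0,0,0,-0.4,0],[0,0,0,0,0,-0.4,0],[0,0,0,0,0,-0.4,0]]'
python3 -m creep '[[0,0,1,0,0,-0.2,0],[0,0,1,0,0,0,0],[0,0,1,0,0,0,0],[0,0,1,0,0,0,0],[0,0,1,0,0,0,0]]'|grep grip
python3 -m creep '[[0,0,1,0,0,0,0],[0,0,1,0,0,0,0],[0,0,1,0,0,0,0],[0,0,1,0,0,0,0],[0,0,1,0,0,0,0]]'|grep grip
python3 -m creep '[[0,0,1,0,0,0,0],[0,0,1,0,0,0,0],[0,0,1,0,0,0,0],[0,0,1,0,0,0,0],[0,0,1,0,0,0,0]]'|grep grip
python3 -m creep '[[0,0,1,0,0,0,0],[0,0,1,0,0,0,0],[0,0,1,0,0,0,0],[0,0,1,0,0,0,0],[0,0,1,0,0,0,0]]'
python3 - <<'E'
from h import *
p,d=vision.snapshot("top");C=cam("top")
for k in finder.trace("top","tray")[:1]:
    r=cv2.minAreaRect(np.argwhere(k["region"])[:,::-1].astype(np.float32));print(r,onplane(C,r[0],.006))
plan(.428,-.272,.19,0)
E
```

```text
t: 33.98
tcp_pos: [0.5287, -0.0264, 0.1879]
tcp_rot: [0.001, -0.431, 0.902, -0.001]
contact_force: [0.1, 0.5, -1.8]
grip_width: 0.422
finger_force: 29.9
grip_width: 0.42
grip_width: 0.415
grip_width: 0.421
t: 36.48
tcp_pos: [0.5287, -0.0264, 0.1991]
tcp_rot: [0.001, 0.415, 0.91, 0.0]
contact_force: [-0.0, 0.3, -1.3]
grip_width: 0.421
finger_force: 29.9
((381.3764343261719, 239.89410400390625), (58.28934097290039, 58.59613037109375), 85.60128784179688) [ 0.42772424 -0.26952492  0.006     ]
t 36.6 tcp [ 0.5287 -0.0264  0.1989] psi 2.288 q6 -0.93 grip 0.422 F 29.9 f [ 0.6 -0.1 -2.6]
shift units [-1.98  -3.956  0.149] tilt x,y units [0.01 0.02 0.  ]
turn units (tool z) 26.22 final q6 1.0
```

```bash

python3 -m creep '[[0,0,0,-0.1,-0.2,0,0],[0,0,0,-0.2,-0.4,0,0],[0,0,0,-0.22,-0.44,0,0],[0,0,0,-0.22,-0.44,0,0],[0,0,0,-0.22,-0.44,0,0]]'
python3 -m creep '[[0,0,0,-0.22,-0.44,0,0],[0,0,0,-0.22,-0.44,0,0],[0,0,0,-0.22,-0.44,0,0],[0,0,0,-0.2,-0.4,0,0],[0,0,0,-0.14,-0.28,0,0]]'|grep -E "pos|force"
python3 -m creep '[[0,0,0,0,0,0.3,0],[0,0,0,0,0,0.4,0],[0,0,0,0,0,0.4,0],[0,0,0,0,0,0.4,0],[0,0,0,0,0,0.4,0]]'
python3 -m creep '[[0,0,0,0,0,0.2,0],[0,0,0,0,0,0.1,0],[0,0,0,0,0,0.03,0],[0,0,0,0,0,0,0],[0,0,0,0,0,0,0]]'
python3 -c "
from h import *
plan(.428,-.27,.056)"
```

```text
t: 37.2
tcp_pos: [0.4785, -0.1469, 0.1978]
tcp_rot: [0.0, 0.414, 0.91, -0.0]
contact_force: [-0.4, 0.1, -1.4]
grip_width: 0.421
finger_force: 29.9
tcp_pos: [0.4275, -0.271, 0.1977]
contact_force: [-0.7, -0.1, -1.3]
finger_force: 29.9
t: 38.45
tcp_pos: [0.4281, -0.2677, 0.0813]
tcp_rot: [-0.001, 0.413, 0.911, 0.001]
contact_force: [0.2, 0.6, -2.4]
grip_width: 0.423
finger_force: 29.9
t: 39.08
tcp_pos: [0.429, -0.2699, 0.0644]
tcp_rot: [0.001, 0.414, 0.91, -0.0]
contact_force: [-0.4, -0.2, -2.4]
grip_width: 0.42
finger_force: 29.9
t 39.1 tcp [ 0.429  -0.2699  0.0644] psi 2.288 q6 -1.45 grip 0.420 F 29.9 f [-0.4 -0.2 -2.4]
shift units [ 0.01  -0.013  0.139] tilt x,y units [0.   0.02 0.  ]
```

```bash

python3 -m creep '[[0,0,0,0,0,0.03,0],[0,0,0,0,0,0.03,0],[0,0,0,0,0,0.02,0],[0,0,0,0,0,0.02,0],[0,0,0,0,0,0,0]]'|grep -E "pos|contact"
python3 -m creep '[[0,0,0,0,0,0.02,0],[0,0,0,0,0,0.02,0],[0,0,0,0,0,0,0],[0,0,0,0,0,0,0],[0,0,0,0,0,0,0]]'|grep -E "pos|contact"
```

```text
tcp_pos: [0.4283, -0.2694, 0.0574]
contact_force: [0.1, 0.2, -2.7]
tcp_pos: [0.4287, -0.2699, 0.0561]
contact_force: [-2.3, 0.0, 4.8]
```

```bash

python3 -m creep '[[0,0,0,0,0,0,1],[0,0,0,0,0,0,1],[0,0,0,0,0,0,1],[0,0,0,0,0,0,1],[0,0,0,0,0,0,1]]'|grep -E "pos|contact|grip"
python3 -m creep '[[0,0,0,0,0,-0.3,1],[0,0,0,0,0,-0.6,1],[0,0,0,0,0,-0.6,1],[0,0,0,0,0,-0.6,1],[0,0,0,0,0,-0.6,1]]'|grep -E "pos|contact"
python3 - <<'E'
from h import *
p,d=vision.snapshot("top");C=cam("top");W=cloud(C,d)
Q=W[(d>0)&(W[...,2]>.075)&(W[...,2]<.095)&(np.hypot(W[...,0]-.428,W[...,1]+.27)<.05)]
print("cap in tray",len(Q),Q.mean(0) if len(Q) else 0)
plan(.46,-.02,.24,1.57)
E
```

```text
tcp_pos: [0.4284, -0.2694, 0.0551]
contact_force: [-0.5, -0.4, 0.2]
grip_width: 0.918
tcp_pos: [0.4283, -0.2693, 0.2183]
contact_force: [0.4, -0.4, -0.4]
cap in tray 208 [ 0.42588535 -0.26689408  0.08293794]
t 41.6 tcp [ 0.4309 -0.2716  0.224 ] psi 2.288 q6 -1.45 grip 1.001 F 0.0 f [ 1.7 -1.   2.6]
shift units [ 2.838  3.122 -0.291] tilt x,y units [0.01 0.11 0.  ]
turn units (tool z) 8.23 final q6 -0.04
```

```bash

python3 -m creep '[[0,0,1,0.3,0.3,0,1],[0,0,1,0.4,0.4,0,1],[0,0,1,0.4,0.4,0,1],[0,0,1,0.4,0.4,0,1],[0,0,1,0.4,0.4,0,1]]'|grep -E "pos|contact|grip"
python3 -m creep '[[0,0,1,0.4,0.4,0,1],[0,0,1,0.4,0.4,0,1],[0,0,1,0,0,0,1],[0,0,0,0,0,0,1],[0,0,0,0,0,0,1]]'|grep -E "pos|contact"
python3 -c "
from h import *
plan(.528,-.08,.16,1.57)"
```

```text
tcp_pos: [0.4684, -0.1133, 0.2169]
contact_force: [0.7, -0.3, -0.3]
grip_width: 0.997
tcp_pos: [0.5034, -0.0567, 0.2169]
contact_force: [-0.9, 0.4, -0.2]
t 42.9 tcp [ 0.5034 -0.0567  0.2169] psi 1.591 q6 -0.30 grip 0.998 F 0.0 f [-0.9  0.4 -0.2]
shift units [-0.396  0.402  0.948] tilt x,y units [-0. -0.  0.]
turn units (tool z) 0.24 final q6 -0.15
```

```bash

python3 -m creep '[[0,0,0,-0.4,0.4,0.3,1],[0,0,0,0,0,0.3,1],[0,0,0,0,0,0.3,1],[0,0,0,0,0,0,1],[0,0,0,0,0,0,1]]'|grep -E "pos|contact|grip"
python3 - <<'E'
from h import *
s=sensors.read_state();p,d=vision.snapshot("wrist");C=cam("wrist",s);W=cloud(C,d)
pt,dt=vision.snapshot("top");Ct=cam("top");np.savez("car.npz",p=p,d=d,pt=pt,dt=dt,pos=s["tcp_pos"],rot=s["tcp_rot"])
# posts by height in depth
for nm,WW,dd in(("w",W,d),("t",cloud(Ct,dt),dt)):
    m=(dd>0)&(WW[...,2]>.028)&(WW[...,2]<.046)&(np.hypot(WW[...,0]-.528,WW[...,1]+.026)<.1)&(np.hypot(WW[...,0]-.528,WW[...,1]+.026)>.035)
    n,l,st,ce=cv2.connectedComponentsWithStats(m.astype(np.uint8))
    for i in range(1,n):
        if st[i,4]>30: print(nm,st[i,4],WW[l==i].mean(0).round(4))
a=ortho(C,p,(.528,-.026),.1,.038,2950);b=ortho(Ct,pt,(.528,-.026),.1,.038,2000)
cv2.imwrite("pics/car.png",a[:,:,::-1])
E
```

```text
tcp_pos: [0.528, -0.0798, 0.1634]
contact_force: [0.5, -0.3, 0.1]
grip_width: 1.001
w 898 [0.5605 0.0345 0.0365]
w 782 [ 0.4605 -0.0275  0.0364]
w 690 [ 0.5641 -0.0827  0.0363]
t 128 [0.5607 0.0368 0.0372]
t 101 [ 0.4595 -0.0224  0.0373]
```

View pics/car.png

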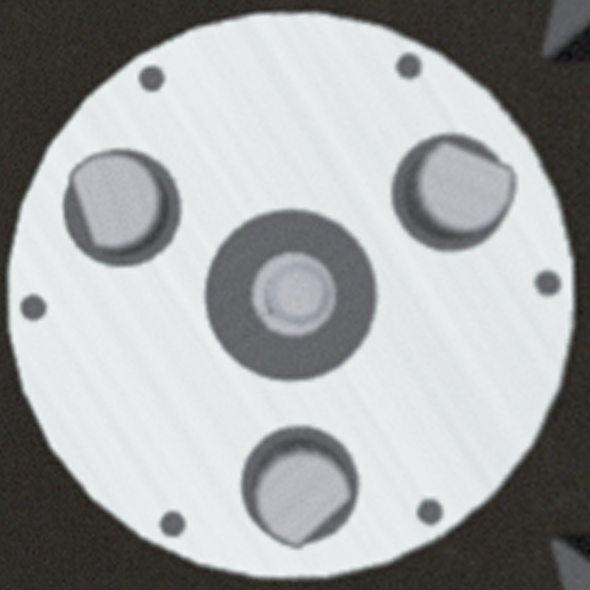

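The wrist picture, rectified at z=38 mm, shows the carousel with the cap off and the three D posts at (115,200), (465,185) and (303,497). The stud is at (293,295). Next I fit the D shapes numerically.

```bash
cat >> h.py <<'E'
from scipy.optimize import least_squares
def fitD(pts,yaw0,r0,f0):
    "pts Nx2 world m; D outline: circle r cut by flat at f along yaw"
    c0=pts.mean(0)
    def res(a):
        q=pts-a[:2]; n=q@[np.cos(a[2]),np.sin(a[2])]
        dc=np.hypot(*q.T)-a[3]; dl=n-a[4]
        return np.maximum(dc,dl)*1000
    best=min((least_squares(res,[*c0,yaw0+k,r0,f0],loss="soft_l1",x_scale=[.001,.001,.05,.001,.001]) for k in (-.3,0,.3)),key=lambda s:s.cost)
    return best.x,best.cost/len(pts)
def o2w(uv,c,half,px): return np.stack([c[0]+half-uv[:,1]/px,c[1]+half-uv[:,0]/px],-1)
E
python3 - <<'E'
from h import *
D=np.load("car.npz");s=dict(tcp_pos=D["pos"],tcp_rot=D["rot"]);C=cam("wrist",s);c=(.528,-.026);h=.1;px=3000
a=ortho(C,D["p"],c,h,.012,px);g=cv2.cvtColor(a,cv2.COLOR_RGB2GRAY)
# dark discs at plate level
m=(g<135)&(np.hypot(*(np.indices(g.shape)-300))<270)
print("gray samples", g[300,230], )
n,l,st,ce=cv2.connectedComponentsWithStats(m.astype(np.uint8))
for i in range(1,n):
    if st[i,4]>400:
        cn=max(cv2.findContours((l==i).astype(np.uint8),cv2.RETR_EXTERNAL,cv2.CHAIN_APPROX_NONE)[0],key=len)
        (x,y),r=cv2.minEnclosingCircle(cn); print("disc",o2w(np.array([[x,y]]),c,h,px)[0].round(4),round(r/px,4))
a=ortho(C,D["p"],c,h,.038,px);
for uv,y0 in (((117,203),1.9),((473,188),-.45),((308,505),-2.35)):
    t=a[uv[1]-75:uv[1]+75,uv[0]-75:uv[0]+75].astype(int)
    ref=np.median(t[65:85,65:85].reshape(-1,3),0)
    mm=(abs(t-ref).max(2)<16).astype(np.uint8);mm=cv2.morphologyEx(mm,cv2.MORPH_OPEN,np.ones((5,5)))
    n,l,st,ce=cv2.connectedComponentsWithStats(mm);k=l[75,75]
    cn=max(cv2.findContours((l==k).astype(np.uint8),cv2.RETR_EXTERNAL,cv2.CHAIN_APPROX_NONE)[0],key=len)[:,0]+np.array(uv)-75
    print(ref,"post",*[v.round(4) if hasattr(v,'round') else v for v in fitD(o2w(cn,c,h,px),y0,.0145,.009)])
E
```

```text
gray samples 105
disc [ 0.5658 -0.0844] 0.0213
disc [0.5603 0.0365] 0.0213
disc [ 0.5283 -0.0255] 0.0312
disc [ 0.4584 -0.0288] 0.0212
[183. 184. 190.] post [0.5601 0.0363 1.8995 0.0146 0.0093] 0.0107
[183. 184. 190.] post [ 0.5659 -0.0838 -0.4061  0.0144  0.0092] 0.0144
[183. 184. 189.] post [ 0.459  -0.0288 -2.403   0.0145  0.0093] 0.0092
```

```bash

python3 -m creep '[[0,0,1,0,0,0,1],[0,0,1,0,0,0,1],[0,0,1,0,0,0,1],[0,0,1,0,0,0,1],[0,0,1,0,0,0,1]]'|grep -E "contact"
python3 -m creep '[[0,0,1,0,0,0,1],[0,0,1,0,0,0,1],[0,0,1,0,0,0,1],[0,0,1,0,0,0,1],[0,0,1,0,0,0,1]]'|grep -E "contact"
python3 -m creep '[[0,0,1,0,0,0,1],[0,0,1,0,0,0,1],[0,0,1,0,0,0,1],[0,0,1,0,0,0,1],[0,0,1,0,0,0,1]]'|grep -E "contact"
python3 -m creep '[[0,0,1,0,0,0,1],[0,0,1,0,0,0,1],[0,0,1,0,0,0,1],[0,0,0,0,-0.4,0,1],[0,0,0,0,-0.6,0,1]]'|grep -E "contact"
python3 -m creep '[[0,0,0,0,-0.7,0,1],[0,0,0,0,-0.8,0,1],[0,0,0,0,-0.8,0,1],[0,0,0,0,-0.8,0,1],[0,0,0,0,-0.8,0,1]]'|grep -E "contact"
python3 -m creep '[[0,0,0,0,-0.8,0,1],[0,0,0,0,0,0,1],[0,0,0,0,0,0,1],[0,0,0,0,0,0,1],[0,0,0,0,0,0,1]]'
cat >> h.py <<'E'
def collar(c,tag,zt=.038,half=.06,px=5000):
    "measure collar near c in a wrist picture; bore outline at the top face"
    s=sensors.read_state();p,d=vision.snapshot("wrist");C=cam("wrist",s)
    a=ortho(C,p,c,half,zt,px);g=cv2.GaussianBlur(cv2.cvtColor(a,cv2.COLOR_RGB2GRAY),(7,7),0)
    cv2.imwrite(f"pics/{tag}.png",a[:,:,::-1])
    th,m=cv2.threshold(g,0,255,cv2.THRESH_OTSU);m=cv2.morphologyEx(m,cv2.MORPH_OPEN,np.ones((9,9)))
    cs,hi=cv2.findContours(m,cv2.RETR_CCOMP,cv2.CHAIN_APPROX_NONE)
    ce=np.array([half*px]*2)
    out=[]
    for i,k in enumerate(cs):
        w=o2w(k[:,0],c,half,px);A=cv2.contourArea(k)/px**2*1e6
        if A<300: continue
        if hi[0][i][3]<0: x,r=cv2.minEnclosingCircle(k); print("outer",o2w(np.array([x]),c,half,px)[0].round(4),round(r/px,4),round(A))
        else:
            f=min((fitD(w,y,.019,.0135) for y in np.arange(-3,3.3,.7)),key=lambda t:t[1]); print("bore",f[0].round(4),round(f[1],4)); out.append(f[0])
    return out
E
python3 - <<'E'
from h import *
plan(.582,.261,.16,0)
collar((.582,.261),"cA")
E
```

```text
contact_force: [0.3, -0.1, -0.3]
contact_force: [-0.3, 0.5, -0.3]
contact_force: [0.1, -0.2, -0.3]
contact_force: [0.1, -0.2, -0.1]
contact_force: [0.4, 0.6, 0.4]
t: 47.35
tcp_pos: [0.5218, 0.2607, 0.1633]
tcp_rot: [0.0, 1.0, 0.009, 0.0]
contact_force: [0.0, 0.2, -0.8]
grip_width: 1.0
finger_force: 0.0
t 47.4 tcp [0.5218 0.2607 0.1633] psi 0.017 q6 1.87 grip 1.000 F 0.0 f [ 0.   0.2 -0.8]
shift units [1.003 0.012 0.055] tilt x,y units [ 0. -0. -0.]
turn units (tool z) 0.2 final q6 1.99
outer [0.6153 0.2577] 0.0296 2648
bore [ 0.6153  0.2577 -0.0597  0.019   0.0131] 0.0032
```

View pics/cA.png

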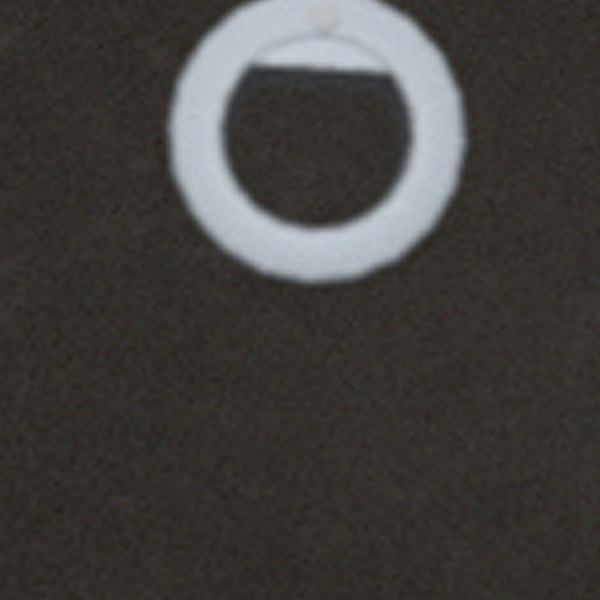

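The collar now stands at (317,137) in the crop, with its flat up (+x) and its steel dot at (323,15). It is grey, so it is the right one, but it was knocked about 33 mm since the first look. Before reaching in I check clearance to the shelf post.

```bash
python3 - <<'E'
from h import *
D=np.load("car.npz");W=cloud(cam("top"),D["dt"]);W2=cloud(cam("scene"),vision.snapshot("scene")[1])
for n,w in (("top",W),("scene",W2)):
    for y0 in np.arange(.1,.45,.05):
        q=w[(w[...,2]>.09)&(w[...,2]<.45)&(w[...,1]>y0)&(w[...,1]<y0+.05)&(w[...,0]>.6)&(w[...,0]<1)]
        print(n,round(y0,2),len(q),q[:,0].min().round(3) if len(q) else None, q[q[:,0].argmin()].round(2) if len(q) else None)
plan(.6153,.2577,.10,0)
E
```

```text
top 0.1 140 0.671 [0.67 0.14 0.11]
top 0.15 53 0.676 [0.68 0.15 0.1 ]
top 0.2 1021 0.729 [0.73 0.22 0.29]
top 0.25 1013 0.776 [0.78 0.27 0.24]
top 0.3 3332 0.728 [0.73 0.33 0.25]
top 0.35 1994 0.728 [0.73 0.4  0.34]
top 0.4 845 0.728 [0.73 0.4  0.25]
scene 0.1 33 0.673 [0.67 0.14 0.11]
scene 0.15 40 0.677 [0.68 0.15 0.11]
scene 0.2 326 0.731 [0.73 0.21 0.29]
scene 0.25 131 0.779 [0.78 0.26 0.26]
scene 0.3 1333 0.727 [0.73 0.33 0.28]
scene 0.35 1972 0.728 [0.73 0.39 0.42]
scene 0.4 2751 0.728 [0.73 0.41 0.36]
t 47.5 tcp [0.5218 0.261  0.1633] psi 0.018 q6 1.87 grip 1.000 F 0.0 f [-0.3 -0.5 -0.4]
shift units [1.557 0.082 1.054] tilt x,y units [ 0. -0. -0.]
turn units (tool z) 0.2 final q6 1.97
```

```bash

python3 -m creep '[[0,0,-1,0,0,0,1],[0,0,-1,0,0,0,1],[0,0,-1,0,0,0,1],[0,0,-1,0,0,0,1],[0,0,-1,0,0,0,1]]'|grep -E "contact"
python3 -m creep '[[0,0,-1,0,0,0,1],[0,0,-1,0,0,0,1],[0,0,-1,0,0,0,1],[0,0,-1,0,0,0,1],[0,0,-1,0,0,0,1]]'|grep -E "contact"
python3 -m creep '[[0,0,-1,0,0,0,1],[0,0,-1,0,0,0,1],[0,0,-1,0,0,0,1],[0,0,-1,0,0,0,1],[0,0,-1,0,0,0,1]]'|grep -E "contact"
python3 -m creep '[[0,0,-1,0,0,0,1],[0,0,-1,0,0,0,1],[0,0,-1,0,0,0,1],[0,0,-1,0,0,0,1],[0,0,-1,0,0,0,1]]'|grep -E "contact"
python3 -m creep '[[0,0,-1,0,0,0,1],[0,0,-1,0,0,0,1],[0,0,-1,0,0,0,1],[0,0,-1,0,0,0,1],[0,0,-1,0,0,0,1]]'|grep -E "contact"
python3 -m creep '[[0,0,-1,0,0,0,1],[0,0,-1,0,0,0,1],[0,0,-1,0,0,0,1],[0,0,-1,0,0,0,1],[0,0,-1,0,0,0,1]]'|grep -E "contact"
python3 -m creep '[[0,0,-1,0,0,0,1],[0,0,-1,0,0,0,1],[0,0,0,0,0,0,1],[0,0,0,0,0,0,1],[0,0,0,0,0,0,1]]'|grep -E "contact"
python3 -c "
from h import *
plan(.6153,.2577,.008,2.81)
collar((.6153,.2577),'cA2')"
```

```text
contact_force: [-0.2, 0.2, 0.2]
contact_force: [0.6, 0.5, -0.5]
contact_force: [-0.2, 0.4, 1.5]
contact_force: [0.7, -0.4, -0.4]
contact_force: [0.2, -0.1, -0.1]
contact_force: [-0.9, -0.0, 0.5]
contact_force: [-0.4, 0.4, 0.7]
t 51.8 tcp [0.5216 0.2617 0.1632] psi 2.811 q6 -0.92 grip 0.998 F 0.0 f [-0.4  0.4  0.7]
shift units [-1.5    0.444  2.586] tilt x,y units [-0. -0.  0.]
turn units (tool z) 0.01 final q6 -0.84
outer [0.6143 0.2578] 0.0301 2448
bore [ 0.6145  0.2578 -0.0596  0.0184  0.0127] 0.0047
outer [0.6512 0.2578] 0.0646 2910
```

```bash

python3 -m creep '[[0,0,0,-0.35,0.1,0,1],[0,0,0,-0.4,0.12,0,1],[0,0,0,-0.4,0.12,0,1],[0,0,0,-0.35,0.1,0,1],[0,0,0,0,0,0.4,1]]'|grep -E "pos|contact"
python3 -m creep '[[0,0,0,0,0,0.5,1],[0,0,0,0,0,0.5,1],[0,0,0,0,0,0.5,1],[0,0,0,0,0,0.3,1],[0,0,0,0,0,0,1]]'|grep -E "pos|contact"
python3 -c "
from h import *
plan(.6149,.2577,.008)"
```

```text
tcp_pos: [0.6189, 0.2579, 0.1414]
contact_force: [-0.3, 0.8, -0.8]
tcp_pos: [0.6139, 0.2573, 0.0294]
contact_force: [-0.1, 0.5, 0.5]
t 53.1 tcp [0.6139 0.2573 0.0294] psi 2.812 q6 -0.97 grip 1.000 F 0.0 f [-0.1  0.5  0.5]
shift units [-0.015  0.012  0.356] tilt x,y units [-0.02 -0.03  0.  ]
```

```bash

python3 -m creep '[[0,0,0,-0.01,0.01,0.2,1],[0,0,0,0,0,0.15,1],[0,0,0,0,0,0,0.5],[0,0,0,0,0,0,0],[0,0,0,0,0,0,0]]'|grep -E "pos|contact"
python3 -m creep '[[0,0,0,0,0,0,0],[0,0,0,0,0,0,0],[0,0,0,0,0,0,0],[0,0,0,0,0,0,0],[0,0,0,0,0,-0.2,0]]'
python3 -m creep '[[0,0,0,0,0,-0.4,0],[0,0,0,0,0,-0.5,0],[0,0,0,0,0,-0.5,0],[0,0,0,0,0,-0.5,0],[0,0,0,0,0,-0.2,0]]'
python3 -c "
from h import *
plan(.5658,-.0845,.15,2.811-.346)"
```

```text
tcp_pos: [0.6165, 0.2582, 0.0108]
contact_force: [-0.7, -1.1, -0.1]
t: 54.38
tcp_pos: [0.6142, 0.2575, 0.0206]
tcp_rot: [-0.002, 0.164, 0.986, -0.001]
contact_force: [-0.6, -0.2, -1.3]
grip_width: 0.632
finger_force: 30.0
t: 55.0
tcp_pos: [0.617, 0.2583, 0.1506]
tcp_rot: [0.002, 0.164, 0.986, 0.001]
contact_force: [-0.0, 0.1, -1.8]
grip_width: 0.633
finger_force: 30.0
t 55.0 tcp [0.617  0.2583 0.1506] psi 2.812 q6 -0.97 grip 0.633 F 30.0 f [-0.   0.1 -1.8]
shift units [-1.044e+00 -5.682e+00  3.000e-03] tilt x,y units [0.02 0.03 0.  ]
turn units (tool z) 3.97 final q6 -1.04
```

```bash

python3 -m creep '[[0,0,0,-0.05,-0.25,0,0],[0,0,0,-0.08,-0.45,0,0],[0,0,0,-0.1,-0.55,0,0],[0,0,0,-0.1,-0.55,0,0],[0,0,0,-0.1,-0.55,0,0]]'|grep -E "pos|grip"
python3 -m creep '[[0,0,0,-0.1,-0.55,0,0],[0,0,0,-0.1,-0.55,0,0],[0,0,0,-0.1,-0.55,0,0],[0,0,0,-0.1,-0.55,0,0],[0,0,0,-0.1,-0.5,0,0]]'|grep -E "pos|grip"
python3 -m creep '[[0,0,0,-0.1,-0.4,0,0],[0,0,0.99,-0.1,-0.2,0,0],[0,0,0.99,0,0,0,0],[0,0,0.99,0,0,0,0],[0,0,0.99,0,0,0,0]]'|grep -E "pos|grip"
python3 -m creep '[[0,0,0,0,0,0,0],[0,0,0,0,0,0,0],[0,0,0,0,0,0,0],[0,0,0,0,0,0,0],[0,0,0,0,0,0,0]]'|grep -E "pos|grip|cont"
python3 - <<'E'
from h import *
plan(.5658,-.0845,.05,2.811-.346)
s=sensors.read_state();z=s["tcp_pos"][2]
collar(s["tcp_pos"][:2],"hA",zt=z-.009+.038)
E
```

```text
tcp_pos: [0.5925, 0.1142, 0.1457]
grip_width: 0.631
tcp_pos: [0.5682, -0.0484, 0.1459]
grip_width: 0.633
tcp_pos: [0.5681, -0.0851, 0.1458]
grip_width: 0.63
tcp_pos: [0.5704, -0.0846, 0.1482]
contact_force: [-0.0, 0.3, -1.3]
grip_width: 0.634
t 57.5 tcp [ 0.5704 -0.0846  0.1482] psi 2.466 q6 -1.19 grip 0.634 F 30.0 f [-0.   0.3 -1.3]
shift units [ 0.06  -0.046  1.636] tilt x,y units [0. 0. 0.]
turn units (tool z) 0.02 final q6 -1.04
outer [ 0.5402 -0.0535] 0.0414 1808
outer [ 0.5668 -0.0891] 0.0333 2342
bore [ 0.5682 -0.0845 -0.4033  0.0192  0.0136] 0.0041
```

```bash

python3 -m creep '[[0,0,0,0.04,-0.024,0.2,0],[0,0,0,0,0,0.4,0],[0,0,0,0,0,0.4,0],[0,0,0,0,0,0.3,0],[0,0,0,0,0,0.2,0]]'|grep -E "pos|grip"
python3 -m creep '[[0,0,0,0,0,0.05,0],[0,0,0,0,0,0,0],[0,0,0,0,0,0,0],[0,0,0,0,0,0,0],[0,0,0,0,0,0,0]]'|grep -E "pos|grip|cont"
python3 - <<'E'
from h import *
plan(.5658,-.0845,.021,2.811-.346)
s=sensors.read_state();z=s["tcp_pos"][2]
collar(s["tcp_pos"][:2],"hA2",zt=z-.009+.038)
E
```

```text
tcp_pos: [0.5668, -0.084, 0.0566]
grip_width: 0.634
tcp_pos: [0.5679, -0.0844, 0.0556]
contact_force: [-0.5, 0.5, -2.2]
grip_width: 0.634
t 58.8 tcp [ 0.5679 -0.0844  0.0556] psi 2.466 q6 -1.19 grip 0.634 F 30.0 f [-0.5  0.5 -2.2]
shift units [ 0.026 -0.024  0.577] tilt x,y units [0.   0.01 0.  ]
turn units (tool z) 0.01 final q6 -1.04
outer [ 0.5504 -0.0617] 0.0564 2712
outer [ 0.5656 -0.0843] 0.0286 2256
bore [ 5.6140e-01 -8.2100e-02  2.5192e+00  2.0600e-02  1.0000e-04] 1.2568
```

```bash

python3 -m creep '[[0,0,0,0,0,0.08,0],[0,0,0,0,0,0.06,0],[0,0,0,0,0,0.06,0],[0,0,0,0,0,0.05,0],[0,0,0,0,0,0,0]]'|grep -E "pos|grip|cont"
python3 -m creep '[[0,0,0,0,0,0.04,0],[0,0,0,0,0,0.04,0],[0,0,0,0,0,0.04,0],[0,0,0,0,0,0,0],[0,0,0,0,0,0,0]]'|grep -E "pos|grip|cont"
```

```text
tcp_pos: [0.5672, -0.0842, 0.0397]
contact_force: [-0.3, -0.2, -1.7]
grip_width: 0.629
tcp_pos: [0.5676, -0.0843, 0.033]
contact_force: [0.1, 0.1, -2.3]
grip_width: 0.632
```

```bash

python3 -m creep '[[0,0,0,0,0,0.05,0],[0,0,0,0,0,0.05,0],[0,0,0,0,0,0.04,0],[0,0,0,0,0,0.03,0],[0,0,0,0,0,0,0]]'|grep -E "pos|grip|cont"
python3 -m creep '[[0,0,0,0,0,0.02,0],[0,0,0,0,0,0.02,0],[0,0,0,0,0,0.0,0],[0,0,0,0,0,0,0],[0,0,0,0,0,0,0]]'|grep -E "pos|grip|cont"
```

```text
tcp_pos: [0.5676, -0.0843, 0.0227]
contact_force: [-0.2, -0.5, -2.0]
grip_width: 0.629
tcp_pos: [0.5677, -0.0843, 0.0226]
contact_force: [-5.7, 1.2, 11.2]
grip_width: 0.633
```

```bash

python3 -m creep '[[0,0,0,0,0,0,0.85],[0,0,0,0,0,0,0.85],[0,0,0,0,0,0,0.85],[0,0,0,0,0,-0.3,0.85],[0,0,0,0,0,-0.5,0.85]]'|grep -E "pos|grip|cont"
python3 -m creep '[[0,0,0,0,0,-0.5,1],[0,0,0,0,0,-0.5,1],[0,0,0,0,0,-0.5,1],[0,0,0,0,0,0,1],[0,0,0,0,0,0,1]]'|grep -E "pos|grip|cont"
python3 - <<'E'
from h import *
p,d=vision.snapshot("top");C=cam("top");W=cloud(C,d)
for c in((.5658,-.0845),(.431,.243)):
    Q=W[(d>0)&(W[...,2]>.03)&(W[...,2]<.07)&(np.hypot(W[...,0]-c[0],W[...,1]-c[1])<.06)]
    print(len(Q),cv2.minEnclosingCircle(Q[:,:2].astype(np.float32)*1000) if len(Q) else 0,np.median(Q[:,2]))
plan(.474,.208,.16)
E
```

```text
tcp_pos: [0.5667, -0.084, 0.0685]
contact_force: [0.4, -0.3, -0.1]
grip_width: 0.847
tcp_pos: [0.567, -0.0841, 0.1578]
contact_force: [0.1, 0.8, -1.2]
grip_width: 1.002
49 ((546.0476684570312, -69.13059997558594), 35.811397552490234) 0.048361162637326024
271 ((431.7513122558594, 243.85116577148438), 29.79330062866211) 0.037713819329956384
t 62.6 tcp [ 0.5665 -0.084   0.157 ] psi 2.466 q6 -1.19 grip 1.003 F 0.0 f [ 0.5  0.5 -0.4]
shift units [ 4.246  2.833 -0.043] tilt x,y units [-0.01 -0.03  0.  ]
```

```bash

python3 -m creep '[[0,0,0,0.4,0.27,0,1],[0,0,0,0.53,0.35,0,1],[0,0,0,0.6,0.4,0,1],[0,0,0,0.6,0.4,0,1],[0,0,0,0.6,0.4,0,1]]'|grep -E "cont"
python3 -m creep '[[0,0,0,0.6,0.4,0,1],[0,0,0,0.53,0.35,0,1],[0,0,0,0.38,0.26,0,1],[0,0,0,0,0,0,1],[0,0,0,0,0,0,1]]'|grep -E "pos|grip|cont"
python3 - <<'E'
from h import *
collar((.431,.243),"cB")
plan(.431,.243,.009)
E
```

```text
contact_force: [0.9, -0.5, 1.1]
tcp_pos: [0.4747, 0.2066, 0.1573]
contact_force: [0.6, 0.4, 0.5]
grip_width: 1.0
outer [0.4313 0.2427] 0.0297 2714
bore [0.4313 0.2428 1.0969 0.0188 0.0129] 0.0034
t 64.0 tcp [0.475  0.2064 0.1575] psi 2.465 q6 -0.65 grip 1.001 F 0.0 f [-0.1  0.5 -0.1]
shift units [0.953 0.021 2.476] tilt x,y units [-0.02 -0.01  0.  ]
```

View pics/cB.png

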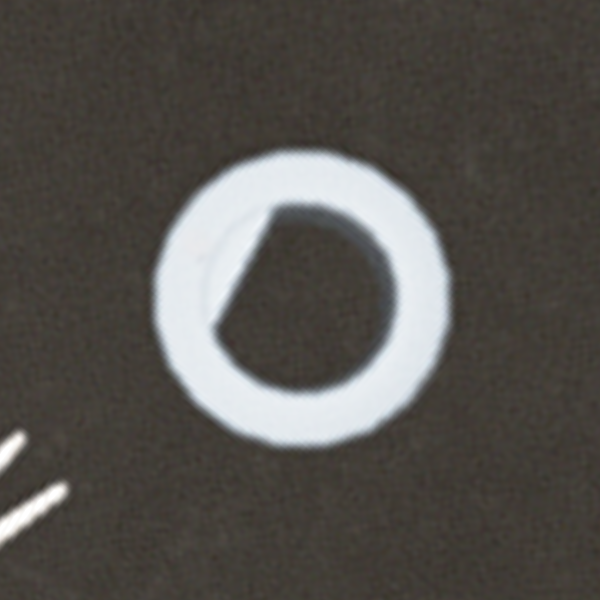

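The second collar is a grey ring at (302,298) in the crop, with its flat at upper left (yaw 1.10). The scissors tip at (20,440) is clear of the fingers.

```bash

python3 -m creep '[[0,0,0,0.25,0.01,0,1],[0,0,0,0.35,0.01,0,1],[0,0,0,0.345,0.01,0.2,1],[0,0,0,0,0,0.4,1],[0,0,0,0,0,0.5,1]]'|grep -E "pos|contact"
python3 -m creep '[[0,0,0,0,0,0.5,1],[0,0,0,0,0,0.4,1],[0,0,0,0,0,0.2,1],[0,0,0,0,0,0,1],[0,0,0,0,0,0,1]]'|grep -E "pos|contact"
python3 -c "
from h import *
plan(.4316,.2425,.009)"
```

```text
tcp_pos: [0.4311, 0.2454, 0.0917]
contact_force: [-0.4, 0.3, -0.1]
tcp_pos: [0.4327, 0.2447, 0.0272]
contact_force: [0.1, 0.8, 0.4]
t 65.2 tcp [0.4327 0.2447 0.0272] psi 2.466 q6 -0.56 grip 0.998 F 0.0 f [0.1 0.8 0.4]
shift units [-0.008 -0.04   0.304] tilt x,y units [0.02 0.01 0.  ]
```

```bash

python3 -m creep '[[0,0,0,-0.01,-0.04,0.15,1],[0,0,0,0,0,0.15,1],[0,0,0,0,0,0,1],[0,0,0,0,0,0,0.5],[0,0,0,0,0,0,0]]'|grep -E "pos|contact"
python3 -m creep '[[0,0,0,0,0,0,0],[0,0,0,0,0,0,0],[0,0,0,0,0,0,0],[0,0,0,0,0,0,0],[0,0,0,0,0,0,0]]'
python3 -m creep '[[0,0,0,0,0,-0.2,0],[0,0,0,0,0,-0.4,0],[0,0,0,0,0,-0.5,0],[0,0,0,0,0,-0.6,0],[0,0,0,0,0,-0.6,0]]'
python3 -c "
from h import *
plan(.5602,.0360,.15,2.466+.80)"
```

```text
tcp_pos: [0.4313, 0.242, 0.0086]
contact_force: [0.1, -0.3, -0.1]
t: 66.45
tcp_pos: [0.4314, 0.2421, 0.0086]
tcp_rot: [0.0, 0.331, 0.944, 0.0]
contact_force: [0.8, 0.3, 1.2]
grip_width: 0.634
finger_force: 30.0
t: 67.08
tcp_pos: [0.4302, 0.2415, 0.1475]
tcp_rot: [-0.0, 0.331, 0.944, -0.001]
contact_force: [0.6, 0.6, -1.4]
grip_width: 0.635
finger_force: 30.0
t 67.1 tcp [0.4302 0.2415 0.1475] psi 2.466 q6 -0.56 grip 0.635 F 30.0 f [ 0.6  0.6 -1.4]
shift units [-3.833 -1.318 -0.042] tilt x,y units [-0.01 -0.01  0.  ]
turn units (tool z) -9.17 final q6 -1.63
```

```bash

python3 -m creep '[[0,0,0,-0.25,-0.09,0,0],[0,0,0,-0.4,-0.14,0,0],[0,0,0,-0.5,-0.17,0,0],[0,0,0,-0.5,-0.17,0,0],[0,0,0,-0.5,-0.17,0,0]]'|grep -E "grip"
python3 -m creep '[[0,0,0,-0.5,-0.17,0,0],[0,0,0,-0.5,-0.17,0,0],[0,0,0,-0.4,-0.14,0,0],[0,0,0,-0.28,-0.1,0,0],[0,0,0,0,0,0,0]]'|grep -E "grip|pos"
python3 -m creep '[[0,0,-0.92,0,0,0,0],[0,0,-0.92,0,0,0,0],[0,0,-0.92,0,0,0,0],[0,0,-0.92,0,0,0,0],[0,0,-0.92,0,0,0,0]]'|grep -E "grip|pos"
python3 -m creep '[[0,0,-0.92,0,0,0,0],[0,0,-0.92,0,0,0,0],[0,0,-0.92,0,0,0,0],[0,0,-0.92,0,0,0,0],[0,0,-0.92,0,0,0,0]]'|grep -E "grip|pos"
python3 -m creep '[[0,0,0,0,0,0,0],[0,0,0,0,0,0,0],[0,0,0,0,0,0,0],[0,0,0,0,0,0,0],[0,0,0,0,0,0,0]]'|grep -E "pos|grip|cont"
python3 - <<'E'
from h import *
s=sensors.read_state();z=s["tcp_pos"][2]
collar(s["tcp_pos"][:2],"hB",zt=z-.0086+.038)
plan(.5602,.0360,.055,2.466+.80)
E
```

```text
grip_width: 0.634
tcp_pos: [0.5605, 0.0352, 0.1451]
grip_width: 0.63
tcp_pos: [0.5598, 0.0375, 0.1458]
grip_width: 0.634
tcp_pos: [0.5597, 0.0375, 0.1458]
grip_width: 0.631
tcp_pos: [0.5609, 0.0364, 0.1464]
contact_force: [0.2, 0.1, -2.5]
grip_width: 0.633
outer [0.5263 0.0139] 0.045 1863
outer [0.5593 0.0359] 0.0289 1341
t 70.2 tcp [0.5609 0.0364 0.1464] psi -3.014 q6 -1.79 grip 0.632 F 30.0 f [ 0.7  0.5 -1.6]
shift units [ 0.012 -0.005  1.523] tilt x,y units [0. 0. 0.]
turn units (tool z) -71.97 final q6 -1.63
```

View pics/hB.png

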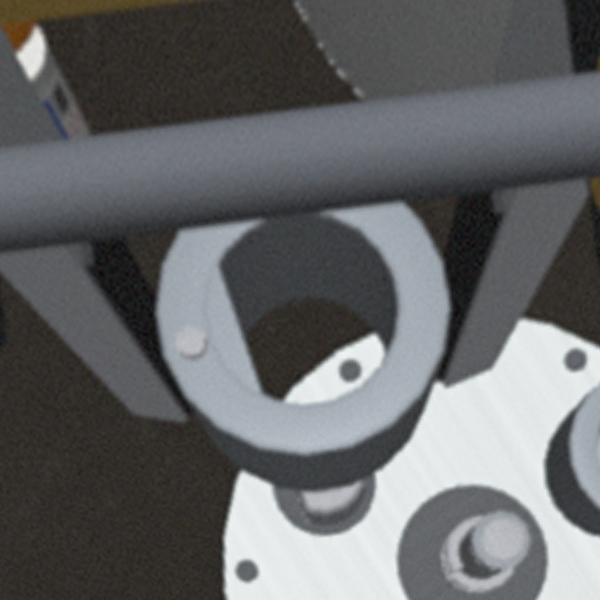

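The held collar is at (303,310), its flat faces left (about 1.87 rad) and its dot is at (192,341), so it matches post 1 (1.90). Lowering it now.

```bash

python3 -m creep '[[0,0,-0.2,0.008,0,0.2,0],[0,0,0,0,0,0.4,0],[0,0,0,0,0,0.4,0],[0,0,0,0,0,0.3,0],[0,0,0,0,0,0.2,0]]'|grep -E "pos|grip"
python3 -m creep '[[0,0,0,0,0,0,0],[0,0,0,0,0,0,0],[0,0,0,0,0,0,0],[0,0,0,0,0,0,0],[0,0,0,0,0,0,0]]'|grep -E "pos|grip|cont"
python3 -m creep '[[0,0,0,0,0,0.08,0],[0,0,0,0,0,0.06,0],[0,0,0,0,0,0.06,0],[0,0,0,0,0,0.05,0],[0,0,0,0,0,0,0]]'|grep -E "pos|grip|cont"
```

```text
tcp_pos: [0.5597, 0.0364, 0.0548]
grip_width: 0.631
tcp_pos: [0.5606, 0.0364, 0.0567]
contact_force: [0.0, 0.2, -1.1]
grip_width: 0.635
tcp_pos: [0.5601, 0.0364, 0.0409]
contact_force: [-0.4, 0.7, -2.3]
grip_width: 0.634
```

```bash

python3 -m creep '[[0,0,0,0,0,0.06,0],[0,0,0,0,0,0.06,0],[0,0,0,0,0,0.06,0],[0,0,0,0,0,0.05,0],[0,0,0,0,0,0,0]]'|grep -E "pos|grip|cont"
python3 -m creep '[[0,0,0,0,0,0.04,0],[0,0,0,0,0,0.03,0],[0,0,0,0,0,0.02,0],[0,0,0,0,0,0.0,0],[0,0,0,0,0,0,0]]'|grep -E "pos|grip|cont"
```

```text
tcp_pos: [0.56, 0.0364, 0.0272]
contact_force: [-0.5, -0.2, -1.9]
grip_width: 0.63
tcp_pos: [0.5604, 0.0364, 0.0222]
contact_force: [0.3, 0.0, -2.4]
grip_width: 0.634
```

```bash

python3 -m creep '[[0,0,0,0,0,0.02,0],[0,0,0,0,0,0.02,0],[0,0,0,0,0,0.0,0],[0,0,0,0,0,0.0,0],[0,0,0,0,0,0,0]]'|grep -E "pos|grip|cont"
python3 -m creep '[[0,0,0,0,0,0,0.85],[0,0,0,0,0,0,0.85],[0,0,0,0,0,0,0.85],[0,0,0,0,0,0,0.85],[0,0,0,0,0,-0.4,0.85]]'|grep -E "pos|grip|cont"
python3 -m creep '[[0,0,0,0,0,-0.5,0.85],[0,0,0,0,0,-0.5,1],[0,0,0,0,0,-0.5,1],[0,0,0,0,0,-0.5,1],[0,0,0,0,0,0,1]]'|grep -E "pos|grip|cont"
python3 -c "
from h import *
plan(.48,-.15,.19,2.4)"
```

```text
tcp_pos: [0.5606, 0.0364, 0.0206]
contact_force: [-2.4, -0.2, 5.5]
grip_width: 0.634
tcp_pos: [0.5581, 0.0365, 0.0418]
contact_force: [-0.0, -0.1, 0.4]
grip_width: 0.85
tcp_pos: [0.5627, 0.0362, 0.1666]
contact_force: [-0.3, -0.5, 0.3]
grip_width: 1.003
t 75.2 tcp [0.5627 0.0362 0.1666] psi -2.997 q6 -1.80 grip 1.003 F 0.0 f [-0.3 -0.5  0.3]
shift units [ 1.809 -2.872 -0.397] tilt x,y units [-0.02  0.07 -0.  ]
turn units (tool z) -61.84 final q6 -1.13
```

```bash

python3 -m creep '[[0,0,0,0.2,-0.3,0,1],[0,0,0,0.3,-0.48,0,1],[0,0,0,0.35,-0.56,0,1],[0,0,0,0.35,-0.56,0,1],[0,0,0,0.35,-0.56,0,1]]'|grep -E "contact"
python3 -m creep '[[0,0,0,0.35,-0.56,0,1],[0,0,0,0.35,-0.56,0,1],[0,0,0,0.3,-0.5,0,1],[0,0,0,0.25,-0.4,0,1],[0,0,0,0.15,-0.25,0,1]]'|grep -E "contact"
python3 -m creep '[[0,0,0,0,0,0,1],[0,0,0,0,0,0,1],[0,0,0,0,0,0,1],[0,0,0,0,0,0,1],[0,0,0,0,0,0,1]]'|grep -E "contact"
python3 - <<'E'
from h import *
plan(.4287,-.2699,.057)
p,d=vision.snapshot("top");C=cam("top");W=cloud(C,d)
cv2.imwrite("pics/top2.png",cv2.resize(p[:,:,::-1],(800,600),interpolation=cv2.INTER_CUBIC))
for c in((.5658,-.0845),(.5602,.036)):
    Q=W[(d>0)&(W[...,2]>.03)&(W[...,2]<.07)&(np.hypot(W[...,0]-c[0],W[...,1]-c[1])<.033)]
    print(len(Q),Q[:,2].mean(),np.percentile(Q[:,2],[5,95]))
E
```

```text
contact_force: [0.8, -0.5, -0.9]
contact_force: [-0.1, -0.1, -0.1]
contact_force: [-0.3, -0.8, -0.5]
t 77.1 tcp [ 0.4265 -0.2696  0.1638] psi -2.996 q6 -2.45 grip 1.000 F 0.0 f [-0.3 -0.8 -0.5]
shift units [-0.036 -0.011  1.781] tilt x,y units [-0.  0. -0.]
422 0.045021048972223504 [0.03417476 0.05239888]
405 0.045404793198724834 [0.03495876 0.05243968]
```

View pics/top2.png

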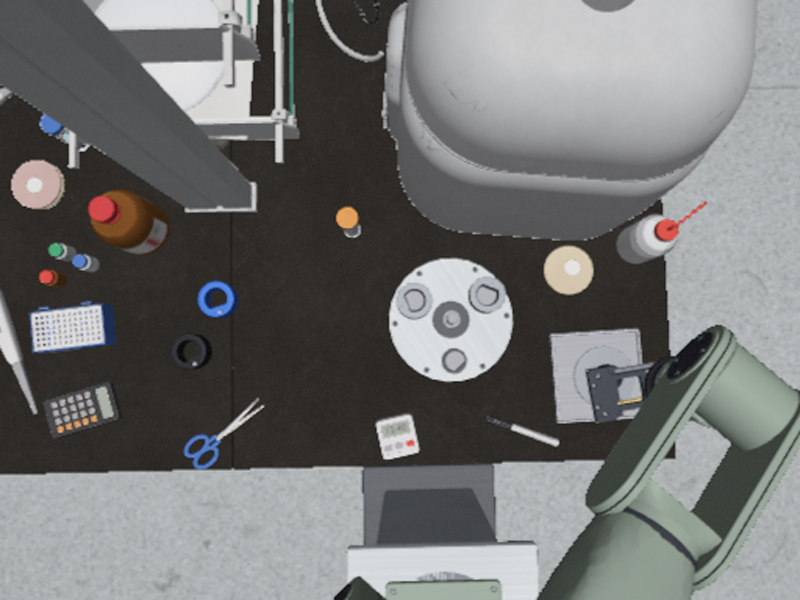

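Both collars sit on their posts at (414,299) and (487,295), with tops at 50 mm. The tube stands at (347,218), and no other grey collar is on the bench. Now I fetch the cap from the tray at (603,375).

```bash

python3 -m creep '[[0,0,0,-0.03,-0.01,0.4,1],[0,0,0,0,0,0.4,1],[0,0,0,0,0,0.4,1],[0,0,0,0,0,0.4,1],[0,0,0,0,0,0.18,1]]'|grep -E "contact"
python3 -m creep '[[0,0,0,0,0,0,1],[0,0,0,0,0,0,0],[0,0,0,0,0,0,0],[0,0,0,0,0,0,0],[0,0,0,0,0,0,0]]'|grep -E "contact|pos"
python3 -m creep '[[0,0,0,0,0,0,0],[0,0,0,0,0,0,0],[0,0,0,0,0,0,0],[0,0,0,0,0,0,0],[0,0,0,0,0,0,0]]'
python3 -m creep '[[0,0,0,0,0,-0.2,0],[0,0,0,0,0,-0.4,0],[0,0,0,0,0,-0.6,0],[0,0,0,0,0,-0.6,0],[0,0,0,0,0,-0.5,0]]'
python3 -c "
from h import *
plan(.5283,-.0262,.19)"
```

```text
contact_force: [-0.3, -0.2, 0.8]
tcp_pos: [0.4283, -0.2705, 0.0573]
contact_force: [0.3, 0.1, 0.4]
t: 79.05
tcp_pos: [0.4281, -0.2705, 0.057]
tcp_rot: [0.0, -0.072, 0.997, -0.0]
contact_force: [-0.3, -1.1, -1.1]
grip_width: 0.425
finger_force: 30.0
t: 79.68
tcp_pos: [0.428, -0.2701, 0.1969]
tcp_rot: [0.0, -0.072, 0.997, -0.0]
contact_force: [-0.2, 0.4, -2.2]
grip_width: 0.418
finger_force: 30.0
t 79.7 tcp [ 0.428  -0.2701  0.1969] psi -2.997 q6 -2.45 grip 0.418 F 30.0 f [-0.2  0.4 -2.2]
shift units [-2.24   3.781  0.114] tilt x,y units [-0.    0.01 -0.  ]
```

```bash

python3 -m creep '[[0,0,0,-0.12,0.2,0,0],[0,0,0,-0.2,0.34,0,0],[0,0,0,-0.26,0.44,0,0],[0,0,0,-0.28,0.48,0,0],[0,0,0,-0.28,0.48,0,0]]'|grep -E "contact|grip"
python3 -m creep '[[0,0,0,-0.28,0.48,0,0],[0,0,0,-0.28,0.48,0,0],[0,0,0,-0.26,0.42,0,0],[0,0,0,-0.18,0.3,0,0],[0,0,0,-0.1,0.16,0,0]]'|grep -E "contact|grip"
python3 -m creep '[[0,0,0,0,0,0,0],[0,0,0,0,0,0,0],[0,0,0,0,0,0,0],[0,0,0,0,0,0,0],[0,0,0,0,0,0,0]]'|grep -E "contact|grip|pos"
python3 - <<'E'
from h import *
plan(.5283,-.0262,.135)
s=sensors.read_state();p,d=vision.snapshot("wrist");np.savez("cp.npz",p=p,d=d)
cv2.imwrite("pics/cap.png",p[:,:,::-1])
E
```

```text
contact_force: [0.1, -0.2, -1.4]
grip_width: 0.422
contact_force: [-1.1, 0.1, -2.0]
grip_width: 0.421
tcp_pos: [0.5283, -0.0269, 0.1951]
contact_force: [-0.8, 0.4, -1.3]
grip_width: 0.425
t 81.5 tcp [ 0.5283 -0.0269  0.1951] psi -2.997 q6 -1.93 grip 0.425 F 30.0 f [-0.8  0.4 -1.3]
shift units [-1.000e-03  1.100e-02  1.001e+00] tilt x,y units [-0.  0. -0.]
```

View pics/cap.png

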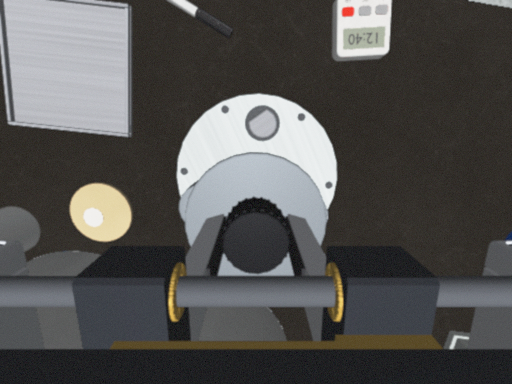

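The cap hangs upright in the grip at (256,240), above the carousel. I lower it over the stud.

```bash

python3 -m creep '[[0,0,0,0,0.01,0.2,0],[0,0,0,0,0,0.3,0],[0,0,0,0,0,0.3,0],[0,0,0,0,0,0.2,0],[0,0,0,0,0,0,0]]'|grep -E "contact|grip|pos"
python3 -m creep '[[0,0,0,0,0,0.06,0],[0,0,0,0,0,0.06,0],[0,0,0,0,0,0.06,0],[0,0,0,0,0,0.06,0],[0,0,0,0,0,0,0]]'|grep -E "contact|grip|pos"
python3 -m creep '[[0,0,0,0,0,0.08,0],[0,0,0,0,0,0.08,0],[0,0,0,0,0,0.08,0],[0,0,0,0,0,0.08,0],[0,0,0,0,0,0,0]]'|grep -E "contact|grip|pos"
```

```text
tcp_pos: [0.5269, -0.0256, 0.1331]
contact_force: [0.1, -0.1, -1.5]
grip_width: 0.421
tcp_pos: [0.5279, -0.0259, 0.1202]
contact_force: [0.3, -0.7, -2.3]
grip_width: 0.42
tcp_pos: [0.5277, -0.0258, 0.1007]
contact_force: [-0.4, -1.0, -1.2]
grip_width: 0.42
```

```bash

python3 -m creep '[[0,0,0,0,0,0.06,0],[0,0,0,0,0,0.05,0],[0,0,0,0,0,0.05,0],[0,0,0,0,0,0.04,0],[0,0,0,0,0,0,0]]'|grep -E "contact|grip|pos"
python3 -m creep '[[0,0,0,0,0,0.03,0],[0,0,0,0,0,0.02,0],[0,0,0,0,0,0,0],[0,0,0,0,0,0,0],[0,0,0,0,0,0,0]]'|grep -E "contact|grip|pos"
```

```text
tcp_pos: [0.5285, -0.0258, 0.0893]
contact_force: [0.6, 0.9, -2.8]
grip_width: 0.417
tcp_pos: [0.5289, -0.026, 0.0872]
contact_force: [0.9, 1.8, 6.4]
grip_width: 0.419
```

```bash

python3 -m creep '[[0,0,0,0,0,0,1],[0,0,0,0,0,0,1],[0,0,0,0,0,0,1],[0,0,0,0,0,0,1],[0,0,0,0,0,0,1]]'|grep -E "contact|grip|pos"
python3 -m creep '[[0,0,0,0,0,-0.3,1],[0,0,0,0,0,-0.5,1],[0,0,0,0,0,-0.5,1],[0,0,0,0,0,-0.5,1],[0,0,0,0,0,-0.5,1]]'|grep -E "contact|grip|pos"
python3 -m creep '[[0,0,0,0.4,-0.4,0,1],[0,0,0,0.5,-0.5,0,1],[0,0,0,0.5,-0.5,0,1],[0,0,0,0.5,-0.5,0,1],[0,0,0,0.5,-0.5,0,1]]'|grep -E "contact|grip|pos"
python3 -m creep '[[0,0,0,0,0,0,1],[0,0,0,0,0,0,1],[0,0,0,0,0,0,1],[0,0,0,0,0,0,1],[0,0,0,0,0,0,1]]'|grep -E "contact|grip|pos"
python3 - <<'E'
from h import *
p,d=vision.snapshot("top");C=cam("top");W=cloud(C,d)
r=np.hypot(W[...,0]-.5283,W[...,1]+.0262)
for a,b in((.095,.13),(.06,.09)):
    Q=W[(d>0)&(r<.06)&(W[...,2]>a)&(W[...,2]<b)];print(len(Q),Q.mean(0).round(4),Q[:,2].std().round(4), Q[:,2].max())
n=ortho(C,p,(.528,-.026),.12,.05,2400)
q,_=vision.snapshot("scene");cv2.imwrite("pics/fin.png",np.hstack([cv2.resize(n,(400,400)),cv2.resize(q[100:270,180:350],(400,400))])[:,:,::-1])
E
```

```text
tcp_pos: [0.5281, -0.0259, 0.0862]
contact_force: [-0.5, 0.5, 1.0]
grip_width: 0.916
tcp_pos: [0.5285, -0.0259, 0.227]
contact_force: [-0.1, 0.2, 0.8]
grip_width: 0.998
tcp_pos: [0.406, -0.1904, 0.226]
contact_force: [-0.8, -0.1, 0.6]
grip_width: 1.0
tcp_pos: [0.4068, -0.1887, 0.2243]
contact_force: [1.1, 0.0, -0.1]
grip_width: 1.001
227 [ 0.5285 -0.0264  0.113 ] 0.0036 0.11906587987474916
995 [ 0.5286 -0.0249  0.0797] 0.0025 0.08989121045207875
```

View pics/fin.png

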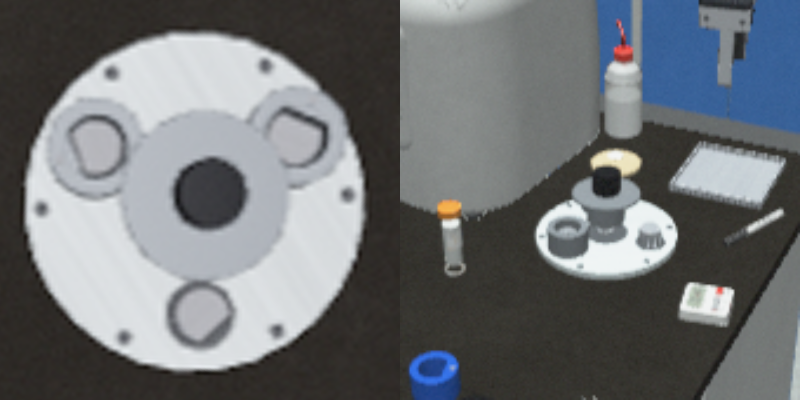

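The cap stands upright on the stud, its knob at (210,193) and its rim about 21 mm above the plate. Both collars are seated flat to flat at (95,147) and (297,137), and the tube is still standing at (452,240). Handing in.

```bash
python3 -c "
from rig import job
print(job.close_job())"
```

```text
the job is handed in; nothing more can be done
None
```

The job is handed in: the cap was unscrewed and stood in the tray, both grey collars found on the bench are fully down on their own posts flat to flat, the cap is back loosely over the stud, and the tube is still standing.

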